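Ratchet the sample clamp onto an ore sample

TASK

Stand the brown, green-stained ore sample upright on the clamp's bed between the two jaws, its long side reaching from jaw to jaw. Then swing the ratchet lever back and forth to close the jaw until it bites, and give it two clicks more so that the sample is held firmly but not crushed. Work the jaw only with the lever, let go of everything, and leave the other things where they are.

Things in the scene. Friction and masses are not known exactly. Their poses are not given: they have to be found in the camera images.
- clamp: the bench clamp: grey base plate 116 x 360 x 12 mm, fixed to the table. Origin: centre of the underside. Its y axis runs along the plate from the ratchet wheel (y -90 mm) to the stop jaw; its x axis runs across. Its bed (top of the plate) is 12 mm above the origin and bare and flat between the jaws
- stop_jaw: the fixed jaw at the clamp's +y end, 70 mm wide across x and 40 mm high, rubber-faced; Origin: bottom edge of its gripping face, in the middle of its width, at bed height; the face looks to the clamp's -y, and its axes are the clamp's
- jaw: moving jaw's carriage, 70 mm wide; each wheel notch drives it 3.8 mm to clamp +y. Origin: bed height, front edge. Before it: rubber-faced pad on springs (6 N per mm); its free face is screw-set 13 to 41 mm to +y of the origin, unknown; at least 71 mm from the stop jaw at the start. Each notch after it meets the sample adds about 18 N: 20 to 65 N is a good hold, over 90 N crushes. Axes: the clamp's
- wheel (a joint): turn of the toothed ratchet wheel (84 mm across, 20 teeth, upright axis at clamp x 0, y -90 mm), rad, about 0 at the start, growing counter-clockwise from above as the jaw closes; one notch is 0.314. A spring pawl on the base stops it turning back: if the lever stops between notches, the wheel drops back to the last whole one
- lever (a joint): swing of the ratchet lever about the wheel's axis, rad, stops at 0 and 1.12; grows counter-clockwise from above (driving way, knob toward clamp -y); at 0.56 it points along clamp -x. Stays where left. Drawn from 0 its pawl meets a tooth near 0.08; one notch is done near 0.40, two near 0.71, three near 1.03 (draw 0.03 beyond). Back under 0.05 takes up a tooth for three notches
- knob_center (a point): centre of the upright, freely turning black knob at the lever's end: 18 mm thick, 45 mm high, 95 mm from the wheel's axis, 84 mm above the table; the lever's top lies 24 mm below this point. May be gripped or pushed sideways. Driving takes about 1 N before the pad bites; then (held still at the end of a notch) about 0.12 N more per N of clamping, some 2.2 N a notch
- ore_center (a point): centre of the loose ore sample to be clamped: a rough, uneven brown rock with green stains, about 44 mm across its x, about 62 mm along its y at the farthest points (less if it settles turned), 40 mm high, 0.11 to 0.23 kg, lying on its underside. Grasp it across its x. The axes are the sample's; only the yaw (and a slight tilt) differs from the world's
- marble: a bystander: loose grey-white rock, 45 x 58 x 42 mm, origin under its centre
- bottle: a bystander: small loose green bottle, 28 mm across, 65 mm high, origin under its centre
- brush: a bystander: loose thin brush, 164 mm long, lying on the table, origin under its centre
- folding_loupe: a bystander: small loose folding magnifier, 27 x 56 x 17 mm, origin under its centre
Not all that is in view belongs to the job. What is shaped like the part that bears ore_center but orange is not meant.

How it is judged:
By the outcome, as a careful person would: the job done as asked, in the order asked, and still so for the second after the job is handed in, with the robot touching nothing.
It also fails if it takes over 70 s, if anything falls off the work surface, if the arm or the gripper's body presses on something with over 40 N, if the wrist force passes 120 N, or if a joint passes its speed limit or range.

ROBOT

A 6-joint arm with a two-finger parallel gripper is mounted at the origin on a cart in front of the work surface, level with it; the furniture and walls round the work are solid. World frame = base frame: x ahead of the robot, y to its left, z up, the work surface at z = 0. Lengths are in m, angles in rad, forces in N, time in s.
With the tool pointing down it reaches from about 0.35 to 0.925 m from the base axis. Payload 6.4 kg.
Tool frame: the origin (TCP) lies midway between the tips of the shut fingers; the grasp point (between the pads) lies ctrl.grip_depth behind it (ctrl.grip_depth is the distance from the TCP to the grasp point, in m); z points along the fingers, y is the direction in which the jaws open and shut (so a half turn about z gives the same grasp; the last joint's range is limited). The gripper opens to 94 mm and grips with 3 to 60 N. Pads are 16 mm wide; open, the fingers measure 119 mm over their backs; the gripper's body (75 mm by 177 mm) begins 78 mm behind the grasp point.
Start: joints at [-1.355, 0.245, 1.558, -0, 1.339, -0.174], TCP at [0.247, -0.601, 0.205] pointing down, gripper open.
Joint ranges: [-3.13, 3.13], [-1.02, 2.26], [0.13, 2.54], [-0.95, 4.09], [0.21, 2.88], [-2.74, 2.74]. Speed limits (rad/s): [2.57, 2.57, 3.14, 3.14, 3.14, 3.14].

INTERFACE

Orientations are given as a unit quaternion [w, x, y, z].
In Python, from workcell import ctrl, eyes, job gives the robot as it stands.
- The arm moves only by the tool carry_out, never from a script. Its argument "targets" is a list of rows, each an object with "delta_rot": the turn, a rotation vector about the tool's x, y, z in degrees, a list of three; "offset": the shift along the tool's x, y, z in m, a list of three; "hand": the gripper command: -1 is shut, 1 is fully open, values between are in proportion. A call has 1 to 8 rows; each row shifts and turns the commanded pose from where the row before left it, along the tool's axes as they then stand; what a row does not reach is not made up. A row lasts 1/12 s, in which the tool goes at most 41.7 mm and 7.16 degrees, less where a joint would pass 70% of its speed; a pose out of reach is approached as far as the arm can. A call is refused whole if a number of a shift passes 0.0417 or a number of a turn 7.16, either way. A call with a gripper value outside its range is refused whole. The fingers move at their own pace and stop on an object; the grip force is fixed at half the most. Time passes only in rows, so rows that do not move let the fingers close. It gives the time, the measured TCP pose, the force and the opening at its end, in the units of the state.
- ctrl.observe(): the state, without advancing time (a new reading comes with each control period).
- eyes.get_image(name): name is "scene" or "top"; returns the picture (480x640x3 uint8, blue, green, red); there is no depth.
- eyes.camera_model(name): a dict with "intrinsics" (3x3 intrinsics, pixels), "distortion" ([k1, k2, p1, p2, k3] as OpenCV has them; the pictures are not rectified), "R" (3x3) and "t" (3): a world point X has camera coordinates R X + t. Camera axes: x right, y down, z forward; pixel columns grow to the right and rows downward; lengths in m; the calibration is good to about 2 mm. A picture is of the moment at which its call begins. camera_model takes no time and is no camera call.
- job.sign_off(): hands the job in, once; it reports no verdict.
The state is a dict: "t": time; "qpos": joint angles; "dq": joint speeds; "effort": joint torques, N m; "ee_pos": TCP position; "orientation": TCP orientation; "ft_force": force on the tool from outside, world axes, zero at the start; "moment": the same for the moment, N m; "finger_gap": finger opening in m.
Only numpy, scipy, OpenCV 4.12 (cv2) and the standard library are available. Lean on these libraries where they do the work, as an engineer would, in place of code of your own. Each camera call takes 0.05 s, during which the arm holds its last target.

## Working session

There is one attempt and no reset: what is moved stays moved. The work goes in short steps, Python scripts to look and compute and a tool call to move; the robot and the scene stay as the last step left them, time stands still between calls to the robot, and variables do not carry over. Pictures are saved under pics/ and viewed, and the job is handed in when it is done.

Besides the shell and the picture viewer there is one more tool, called after "Call:" as name([rows], argument=value, ...), one row to a line, values as JSON. carry_out: Moves the arm, as the interface text tells. Its arguments: {"type":"object","properties":{"targets":{"type":"array","items":{"type":"object","properties":{"delta_rot":{"type":"array","items":{"type":"number"}},"offset":{"type":"array","items":{"type":"number"}},"hand":{"type":"number"}}}}},"required":["targets"]}

```bash
ls; mkdir -p pics; python3 - <<'E'
from workcell import ctrl, eyes, job
import cv2
print(ctrl.observe(), ctrl.grip_depth)
for n in("scene","top"):
    cv2.imwrite(f"pics/{n}0.png",eyes.get_image(n)); m=eyes.camera_model(n); print(n,m)
E
```

```text
pics
{'t': 0.0, 'qpos': array([-1.35508507e+00,  2.45796502e-01,  1.55899583e+00, -4.38853933e-06,
        1.33869036e+00, -1.74101741e-01]), 'dq': array([-1.22923172e-03, -2.91917819e-04,  2.38330908e-05,  5.31273208e-04,
        1.18820302e-03, -5.11817921e-04]), 'effort': array([ 3.11005469e-04, -4.15829051e+01, -3.14607847e+01,  6.85100793e-02,
        3.32637574e-02, -1.56698807e-04]), 'ee_pos': array([ 0.24688416, -0.6006462 ,  0.20436637]), 'orientation': array([-9.44772740e-04,  9.81065246e-01,  1.93675217e-01, -2.17940179e-05]), 'ft_force': array([-0.546154  , -0.37798828,  0.03618239]), 'moment': array([-0.03208228,  0.01592729,  0.03867336]), 'finger_gap': 0.09429350168365994} 0.0188
scene {'intrinsics': array([[507.86251659,   0.        , 320.69454888],
       [  0.        , 507.86251659, 237.83856472],
       [  0.        ,   0.        ,   1.        ]]), 'distortion': array([0.03046125, 0.        , 0.        , 0.        , 0.        ]), 'R': array([[-0.8169228 , -0.57673167,  0.00420827],
       [-0.45787457,  0.64409408, -0.6127754 ],
       [ 0.35069646, -0.50251705, -0.79024591]]), 't': array([0.44597381, 0.28508834, 1.02178912])}
top {'intrinsics': array([[562.61582897,   0.        , 313.61179649],
       [  0.        , 562.61582897, 234.88468648],
       [  0.        ,   0.        ,   1.        ]]), 'distortion': array([0.00702289, 0.        , 0.        , 0.        , 0.        ]), 'R': array([[ 0.00330414, -0.99996965,  0.00705583],
       [-0.9766835 , -0.00474165, -0.2146319 ],
       [ 0.21465884, -0.00618214, -0.97666953]]), 't': array([-0.00812307,  0.53099329,  1.37406822])}
```

View pics/scene0.png

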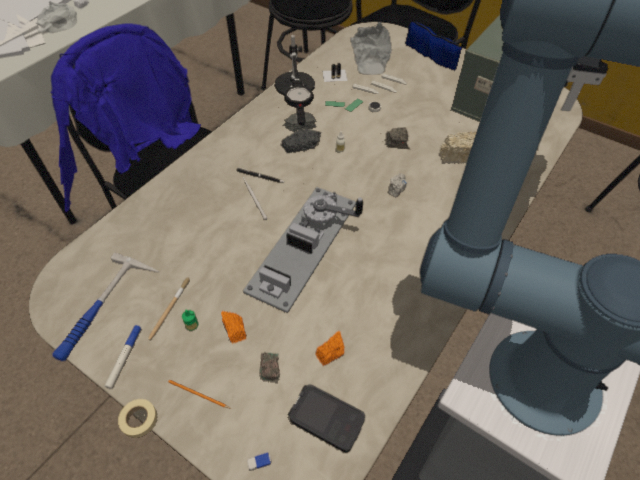

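View pics/top0.png

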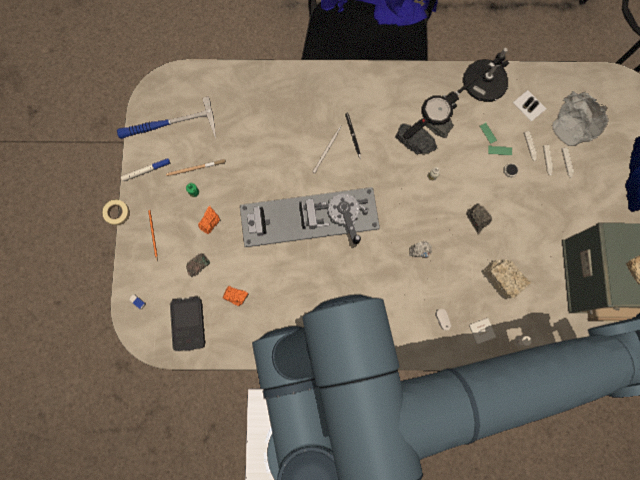

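The candidates are the brown rock at top (198,265) / scene (270,366), two orange look-alikes at top (208,220) and (236,296), and a dark rock at top (480,218) / scene (397,137). I'll enlarge these and the clamp to confirm.

```bash
cat > h.py <<'E'
import numpy as np, cv2
from workcell import ctrl, eyes, job
def ray(n,uv):
    m=eyes.camera_model(n); K=np.array(m["intrinsics"]);d=np.array(m["distortion"]);R=np.array(m["R"]);t=np.array(m["t"])
    p=cv2.undistortPoints(np.array([[uv]],float),K,d)[0,0]
    return -R.T@t, R.T@np.array([p[0],p[1],1.])
def atz(n,uv,z):
    c,d=ray(n,uv); return c+d*(z-c[2])/d[2]
def tri(uvs,uvt):
    c1,d1=ray("scene",uvs);c2,d2=ray("top",uvt)
    A=np.stack([d1,-d2],1);s=np.linalg.lstsq(A,c2-c1,rcond=None)[0]
    a=c1+s[0]*d1;b=c2+s[1]*d2
    return (a+b)/2,np.linalg.norm(a-b)
def proj(n,X):
    m=eyes.camera_model(n);R=np.array(m["R"])
    return cv2.projectPoints(np.atleast_2d(np.array(X,float)),cv2.Rodrigues(R)[0],np.array(m["t"]),np.array(m["intrinsics"]),np.array(m["distortion"]))[0][:,0]
def crop(im,x0,y0,x1,y1,s,name,g=10):
    c=cv2.resize(im[y0:y1,x0:x1],None,fx=s,fy=s,interpolation=cv2.INTER_CUBIC)
    for x in range((x0+g-1)//g*g,x1,g):
        cv2.line(c,((x-x0)*s,0),((x-x0)*s,6),(0,0,255),1); cv2.putText(c,str(x),((x-x0)*s,16),0,.35,(0,0,255))
    for y in range((y0+g-1)//g*g,y1,g):
        cv2.line(c,(0,(y-y0)*s),(6,(y-y0)*s),(0,0,255),1); cv2.putText(c,str(y),(8,(y-y0)*s+4),0,.35,(0,0,255))
    cv2.imwrite("pics/"+name,c)
E
python3 - <<'E'
from h import *
s=cv2.imread("pics/scene0.png");t=cv2.imread("pics/top0.png")
crop(t,170,240,230,290,10,"t_ore.png");crop(s,240,340,300,395,10,"s_ore.png")
crop(t,235,180,390,255,5,"t_cl.png");crop(s,240,180,370,315,4,"s_cl.png")
crop(t,455,195,505,240,10,"t_dark.png")
E
```

```text
(no output)
```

View pics/t_ore.png

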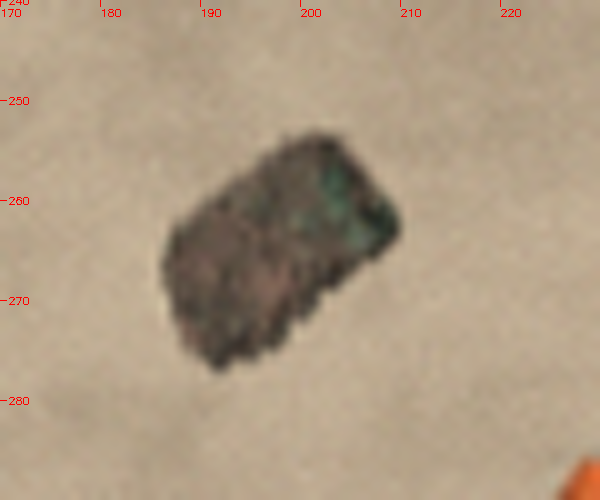

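View pics/s_ore.png

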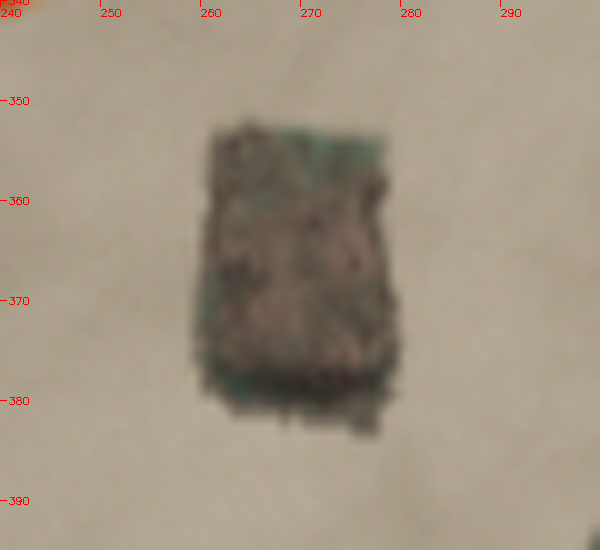

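View pics/t_cl.png

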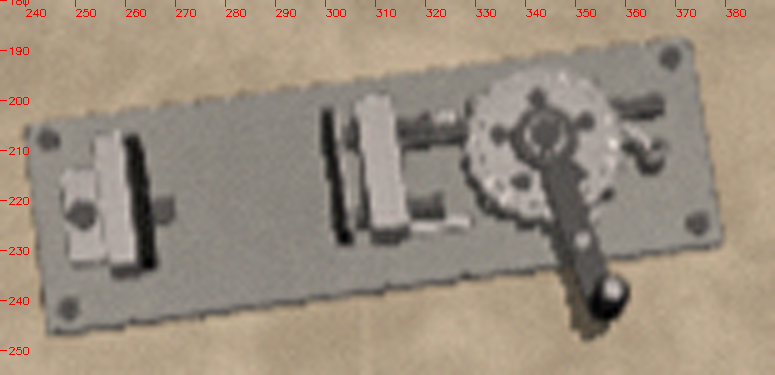

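View pics/s_cl.png

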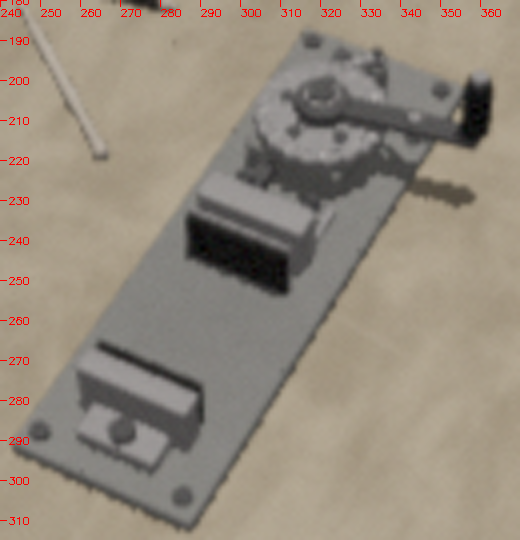

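View pics/t_dark.png

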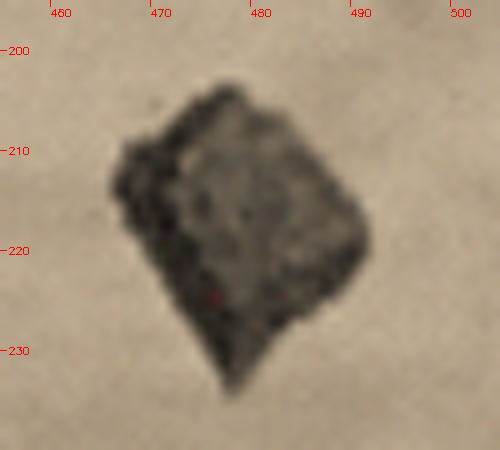

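The crops show that (198,265) top is brown with green stains, so that is the sample. The rock at (480,218) is plain grey-black and the orange ones are ruled out. Next I'll compute the poses.

```bash
python3 - <<'E'
from h import *
C=[atz("top",p,0.012) for p in [(240,205.5),(373,188),(379,228.5),(244.5,246.5)]]
Cs=[atz("scene",p,0.012) for p in [(244,292),(316,187.5),(360,203),(288,313)]]
C=np.array(C);print("top corners",C.round(4),"mean",C.mean(0).round(4));Cs=np.array(Cs);print("scene",Cs.round(4),Cs.mean(0).round(4))
for Q in(C,Cs):
    e=(Q[0]-Q[1]+Q[3]-Q[2])/2; w=(Q[3]-Q[0]+Q[2]-Q[1])/2
    print("yaxis ang",np.degrees(np.arctan2(e[1],e[0])),np.linalg.norm(e),"w",np.degrees(np.arctan2(w[1],w[0])),np.linalg.norm(w))
print("knob",tri((359,198),(356.5,238)), tri((318,196),(344,206)))
# ore mask
for n,f,(x0,y0,x1,y1) in(("top","top0",(175,245,222,285)),("scene","scene0",(248,345,292,392))):
    im=cv2.imread(f"pics/{f}.png"); g=im[y0:y1,x0:x1].max(2); m=(g<125).astype(np.uint8); m=cv2.morphologyEx(m,cv2.MORPH_OPEN,np.ones((3,3),np.uint8))
    k,l,st,_=cv2.connectedComponentsWithStats(m); i=1+st[1:,4].argmax(); m=(l==i).astype(np.uint8)
    c=max(cv2.findContours(m,0,1)[0],key=len)[:,0]+[x0,y0]
    print(n,st[i],cv2.minAreaRect(c.astype(np.float32)))
    for z in(0.0,0.02,0.04):
        P=np.array([atz(n,p,z)[:2] for p in c]); r=cv2.minAreaRect((P*1000).astype(np.float32)); print(z,r)
E
```

```text
top corners [[ 0.62    0.1895  0.012 ]
 [ 0.6704 -0.1649  0.012 ]
 [ 0.5591 -0.1786  0.012 ]
 [ 0.5091  0.1743  0.012 ]] mean [0.5897 0.0051 0.012 ]
scene [[ 0.6174  0.1947  0.012 ]
 [ 0.6722 -0.1575  0.012 ]
 [ 0.5494 -0.1785  0.012 ]
 [ 0.5052  0.1803  0.012 ]] [0.586  0.0097 0.012 ]
yaxis ang 98.08281545140646 0.35718492361836374 w -172.58836271753538 0.11203130833276395
yaxis ang 97.92553411945674 0.3589379160985641 w -171.4226127694931 0.1187941691138649
knob (array([ 0.5135774 , -0.10964535,  0.11423347]), np.float64(0.00462084600712354)) (array([ 0.60456502, -0.08028075,  0.08798916]), np.float64(0.010951759838377238))
top [ 12   9  23  22 323] ((196.76829528808594, 264.5853576660156), (14.992681503295898, 23.89458656311035), 51.34019088745117)
0.0 ((462.81646728515625, 298.90863037109375), (40.2514533996582, 61.39581298828125), 40.43003845214844)
0.02 ((459.53173828125, 294.842529296875), (39.69855880737305, 60.5524787902832), 40.42996597290039)
0.04 ((456.2469787597656, 290.77642822265625), (39.14568328857422, 59.70914840698242), 40.42997741699219)
scene [ 12   8  20  30 510] ((269.5, 367.5), (29.0, 19.0), 90.0)
0.0 ((464.43511962890625, 296.28741455078125), (38.232032775878906, 64.48890686035156), 39.49658966064453)
0.02 ((457.7449645996094, 302.2196350097656), (37.451866149902344, 63.1734619140625), 39.49716567993164)
0.04 ((451.0547790527344, 308.1518249511719), (36.671852111816406, 61.85768508911133), 39.49708938598633)
```

```bash
cat >> h.py <<'E'
O=np.array([0.588,0.0074,0]);YAW=np.radians(8.0)
def cw(x,y,z=0,O=None,yaw=None):
    O=globals()['O'] if O is None else O; a=YAW if yaw is None else yaw
    return O+np.array([x*np.cos(a)-y*np.sin(a),x*np.sin(a)+y*np.cos(a),z])
def wc(P):
    d=np.asarray(P)-O; a=YAW
    return np.array([d[0]*np.cos(a)+d[1]*np.sin(a),-d[0]*np.sin(a)+d[1]*np.cos(a),d[2]])
from scipy.spatial.transform import Rotation as Rn
def plan(xyz,ydir,n,straight=False,hand=None,obs=None):
    """rows: tool y axis to world yaw ydir (deg), tool down; point TCP to xyz"""
    o=obs or ctrl.observe(); p0=np.array(o["ee_pos"]); q=o["orientation"]; R0=Rn.from_quat([q[1],q[2],q[3],q[0]])
    a=np.radians(ydir); R1=Rn.from_matrix(np.array([[-np.sin(a),np.cos(a),0],[np.cos(a),np.sin(a),0],[0,0,-1]]).T) if 0 else Rn.from_matrix(np.column_stack([[-np.sin(a),np.cos(a),0],[np.cos(a),np.sin(a),0],[0,0,-1]]))
    print("tool y now",np.degrees(np.arctan2(*R0.as_matrix()[[1,0],1])).round(2),"p0",p0.round(4))
    rv=(R0.inv()*R1).as_rotvec()
    p,R=p0.copy(),R0; c0=np.arctan2(p0[1],p0[0]);c1=np.arctan2(xyz[1],xyz[0]);r0=np.hypot(*p0[:2]);r1=np.hypot(*xyz[:2])
    for i in range(1,n+1):
        s=i/n
        if straight: w=p0+s*(np.array(xyz)-p0)
        else:
            c=c0+s*(c1-c0);r=r0+s*(r1-r0);w=np.array([r*np.cos(c),r*np.sin(c),p0[2]+s*(xyz[2]-p0[2])])
        off=np.round(R.inv().apply(w-p),4); dr=np.round((R.inv()*(R0*Rn.from_rotvec(rv*s))).as_rotvec(degrees=True),2)
        print(i,"off",off.tolist(),"rot",dr.tolist()); p=p+R.apply(off);R=R*Rn.from_rotvec(dr,degrees=True)
    return p
E
python3 - <<'E'
from h import *
for P in C if 0 else []: pass
print("stop face bot",[wc(atz("top",p,0.012)).round(4) for p in((263.5,207),(266.3,233))])
print("stop top face",[wc(atz("top",p,0.052)).round(4) for p in((260.3,207),(263.5,234))])
print("pad face top",[wc(atz("top",p,0.05)).round(4) for p in((299.2,202),(302.3,228.5))])
print("pad scene bot",[wc(atz("scene",p,0.014)).round(4) for p in((287,244),(311.5,253.5))])
print("pad scene top",[wc(atz("scene",p,0.05)).round(4) for p in((287.5,232.5),(312.5,243))])
print("stop scene top back",[wc(atz("scene",p,0.052)).round(4) for p in((264,266),(291,276.5))])
print("carriage front top",[wc(atz("top",p,0.052)).round(4) for p in((306,200),(309.3,226.5))])
print("knob top",wc(atz("top",(356.5,238.3),.1065)),wc(atz("scene",(360,200),.1065)))
print("hub",wc(atz("top",(343.6,206.5),.075)),wc(atz("scene",(320,196),.075)))
print(proj("top",[cw(0,-.09,.07),cw(-.0,.0,.012)]),proj("scene",[cw(0,-.09,.07)]))
E
```

```text
stop face bot [array([0.0446, 0.1146, 0.012 ]), array([-0.0266,  0.1155,  0.012 ])]
stop top face [array([0.0345, 0.1208, 0.052 ]), array([-0.0376,  0.121 ,  0.052 ])]
pad face top [array([0.0348, 0.0196, 0.05  ]), array([-0.0361,  0.0209,  0.05  ])]
pad scene bot [array([0.0355, 0.0222, 0.014 ]), array([-0.0294,  0.0201,  0.014 ])]
pad scene top [array([0.0361, 0.0152, 0.05  ]), array([-0.0301,  0.0156,  0.05  ])]
stop scene top back [array([0.0348, 0.123 , 0.052 ]), array([-0.0319,  0.1198,  0.052 ])]
carriage front top [array([0.0373, 0.0015, 0.052 ]), array([-0.0338,  0.0025,  0.052 ])]
knob top [-0.09150747 -0.1066307   0.1065    ] [-0.08976741 -0.10755857  0.1065    ]
hub [ 0.00092045 -0.0902568   0.075     ] [ 0.01113608 -0.10178366  0.075     ]
[[343.43765101 207.37578592]
 [308.51093295 217.53301034]] [[321.86969514 202.2247211 ]]
```

```bash
python3 - <<'E'
from h import *
plan([.4587,.2985,.15],40,28)
E
```

```text
tool y now -67.66 p0 [ 0.2469 -0.6007  0.2045]
1 off [0.0405, -0.0049, 0.002] rot [-0.0, -0.0, -3.85]
2 off [0.0403, -0.0048, 0.0019] rot [-0.0, -0.01, -3.84]
3 off [0.0401, -0.0045, 0.002] rot [-0.01, -0.0, -3.85]
4 off [0.0399, -0.0044, 0.002] rot [0.0, -0.0, -3.84]
5 off [0.0397, -0.0042, 0.0019] rot [0.0, -0.01, -3.85]
6 off [0.0394, -0.004, 0.002] rot [-0.0, -0.0, -3.84]
7 off [0.0393, -0.0039, 0.002] rot [-0.0, -0.01, -3.85]
8 off [0.039, -0.0037, 0.0019] rot [-0.0, 0.0, -3.84]
9 off [0.0389, -0.0035, 0.002] rot [-0.01, -0.0, -3.85]
10 off [0.0386, -0.0034, 0.002] rot [0.0, -0.01, -3.84]
11 off [0.0384, -0.0032, 0.002] rot [-0.0, -0.0, -3.85]
12 off [0.0382, -0.003, 0.0019] rot [-0.0, -0.0, -3.84]
13 off [0.0379, -0.0029, 0.002] rot [-0.0, -0.01, -3.85]
14 off [0.0378, -0.0027, 0.002] rot [-0.01, -0.0, -3.84]
15 off [0.0375, -0.0025, 0.0019] rot [0.0, -0.0, -3.85]
16 off [0.0373, -0.0024, 0.002] rot [0.0, -0.01, -3.84]
17 off [0.0371, -0.0023, 0.002] rot [-0.0, -0.0, -3.85]
18 off [0.0369, -0.0021, 0.0019] rot [-0.0, -0.01, -3.84]
19 off [0.0366, -0.0019, 0.002] rot [-0.01, 0.0, -3.85]
20 off [0.0365, -0.0018, 0.002] rot [0.0, -0.0, -3.84]
21 off [0.0362, -0.0017, 0.0019] rot [0.0, -0.01, -3.85]
22 off [0.036, -0.0015, 0.002] rot [-0.0, -0.0, -3.84]
23 off [0.0357, -0.0013, 0.0019] rot [-0.0, -0.0, -3.85]
24 off [0.0356, -0.0013, 0.002] rot [-0.0, -0.01, -3.84]
25 off [0.0353, -0.0011, 0.002] rot [-0.01, -0.0, -3.85]
26 off [0.0351, -0.0009, 0.0019] rot [0.0, -0.0, -3.84]
27 off [0.0349, -0.0008, 0.002] rot [-0.0, -0.01, -3.85]
28 off [0.0346, -0.0007, 0.0019] rot [-0.0, -0.0, -3.84]
```

Call:
carry_out([
  {"offset": [0.02,-0.002,0],"delta_rot": [0,0,-1.9],"hand": 1},
  {"offset": [0.04,-0.005,0],"delta_rot": [0,0,-3.85],"hand": 1},
  {"offset": [0.04,-0.0045,0],"delta_rot": [0,0,-3.85],"hand": 1},
  {"offset": [0.04,-0.0045,0],"delta_rot": [0,0,-3.85],"hand": 1},
  {"offset": [0.04,-0.0043,0],"delta_rot": [0,0,-3.85],"hand": 1},
  {"offset": [0.0395,-0.004,0],"delta_rot": [0,0,-3.85],"hand": 1},
  {"offset": [0.0395,-0.004,0],"delta_rot": [0,0,-3.85],"hand": 1},
  {"offset": [0.039,-0.004,0],"delta_rot": [0,0,-3.85],"hand": 1},
])

```text
t: 0.77
ee_pos: [0.4722, -0.4047, 0.2049]
orientation: [-0.0, 0.901, 0.433, -0.0]
ft_force: [0.6, -1.0, -0.0]
finger_gap: 0.0942
```

Call:
carry_out([
  {"offset": [0.039,-0.0035,0],"delta_rot": [0,0,-3.85],"hand": 1},
  {"offset": [0.0385,-0.0035,0],"delta_rot": [0,0,-3.85],"hand": 1},
  {"offset": [0.0385,-0.003,0],"delta_rot": [0,0,-3.85],"hand": 1},
  {"offset": [0.038,-0.003,0],"delta_rot": [0,0,-3.85],"hand": 1},
  {"offset": [0.038,-0.003,0],"delta_rot": [0,0,-3.85],"hand": 1},
  {"offset": [0.038,-0.0027,0],"delta_rot": [0,0,-3.85],"hand": 1},
  {"offset": [0.0375,-0.0025,0],"delta_rot": [0,0,-3.85],"hand": 1},
  {"offset": [0.037,-0.0025,0],"delta_rot": [0,0,-3.85],"hand": 1},
])

```text
t: 1.43
ee_pos: [0.5797, -0.1224, 0.205]
orientation: [-0.0, 0.754, 0.657, -0.0]
ft_force: [0.8, -0.3, 0.9]
finger_gap: 0.094
```

Call:
carry_out([
  {"offset": [0.037,-0.0023,0.002],"delta_rot": [0,0,-3.85],"hand": 1},
  {"offset": [0.037,-0.002,0.002],"delta_rot": [0,0,-3.85],"hand": 1},
  {"offset": [0.0365,-0.002,0.002],"delta_rot": [0,0,-3.85],"hand": 1},
  {"offset": [0.0365,-0.002,0.002],"delta_rot": [0,0,-3.85],"hand": 1},
  {"offset": [0.036,-0.0015,0.002],"delta_rot": [0,0,-3.85],"hand": 1},
  {"offset": [0.036,-0.0015,0.002],"delta_rot": [0,0,-3.85],"hand": 1},
  {"offset": [0.0355,-0.0015,0.002],"delta_rot": [0,0,-3.85],"hand": 1},
  {"offset": [0.0355,-0.001,0.002],"delta_rot": [0,0,-3.85],"hand": 1},
])

```text
t: 2.1
ee_pos: [0.5385, 0.1618, 0.189]
orientation: [-0.0, 0.552, 0.834, -0.0]
ft_force: [-0.1, -0.8, -0.5]
finger_gap: 0.094
```

```bash
python3 - <<'E'
from h import *
plan([.4587,.2985,.12],40,6)
E
```

```text
tool y now 22.98 p0 [0.5385 0.1618 0.189 ]
1 off [0.0268, -0.0002, 0.0115] rot [-0.0, -0.0, -2.84]
2 off [0.0266, -0.0002, 0.0115] rot [-0.01, -0.01, -2.83]
3 off [0.0265, -0.0001, 0.0115] rot [-0.0, 0.0, -2.84]
4 off [0.0264, -0.0001, 0.0115] rot [-0.01, -0.0, -2.84]
5 off [0.0263, -0.0, 0.0115] rot [-0.0, -0.0, -2.83]
6 off [0.0262, -0.0, 0.0115] rot [-0.01, -0.01, -2.84]
```

Call:
carry_out([
  {"offset": [0.0268,0,0.0115],"delta_rot": [0,0,-2.84],"hand": 1},
  {"offset": [0.0266,0,0.0115],"delta_rot": [0,0,-2.84],"hand": 1},
  {"offset": [0.0265,0,0.0115],"delta_rot": [0,0,-2.84],"hand": 1},
  {"offset": [0.0264,0,0.0115],"delta_rot": [0,0,-2.84],"hand": 1},
  {"offset": [0.0263,0,0.0115],"delta_rot": [0,0,-2.84],"hand": 1},
  {"offset": [0.0262,0,0.0115],"delta_rot": [0,0,-2.84],"hand": 0.5},
  {"offset": [0,0,0],"delta_rot": [0,0,0],"hand": 0.5},
])

```text
t: 2.68
ee_pos: [0.4561, 0.2992, 0.1172]
orientation: [-0.003, 0.422, 0.907, -0.002]
ft_force: [0.0, -0.2, 0.0]
finger_gap: 0.0838
```

```bash
python3 - <<'E'
from h import *
plan([.4587,.2985,.006],40,6,True)
s=eyes.get_image("scene");t=eyes.get_image("top")
crop(t,150,220,260,310,6,"t1.png");crop(s,220,300,330,410,5,"s1.png")
o=ctrl.observe();print(proj("top",[o["ee_pos"]]),proj("scene",[o["ee_pos"]]))
E
```

```text
tool y now 40.13 p0 [0.4561 0.2992 0.1172]
1 off [-0.0004, 0.0004, 0.0185] rot [-0.05, -0.03, 0.02]
2 off [-0.0004, 0.0003, 0.0186] rot [-0.06, -0.03, 0.02]
3 off [-0.0005, 0.0003, 0.0185] rot [-0.05, -0.02, 0.03]
4 off [-0.0004, 0.0004, 0.0185] rot [-0.06, -0.03, 0.02]
5 off [-0.0003, 0.0003, 0.0186] rot [-0.05, -0.03, 0.02]
6 off [-0.0004, 0.0002, 0.0185] rot [-0.06, -0.03, 0.02]
[[187.52631818 257.68861358]] [[266.1278149  342.33347102]]
```

View pics/t1.png

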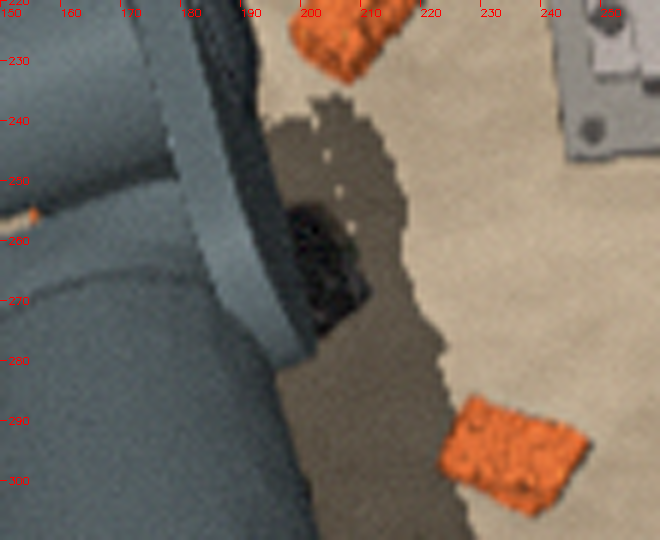

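View pics/s1.png

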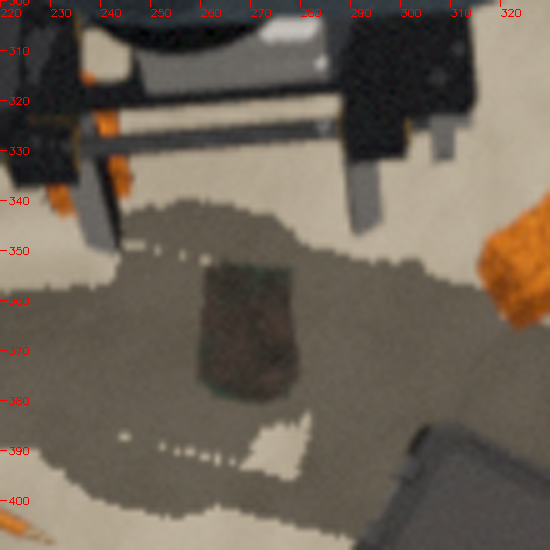

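Call:
carry_out([
  {"offset": [-0.0005,0.0004,0.0185],"delta_rot": [-0.05,0,0],"hand": 0.5},
  {"offset": [-0.0005,0.0004,0.0185],"delta_rot": [-0.05,0,0],"hand": 0.5},
  {"offset": [-0.0005,0.0003,0.0185],"delta_rot": [-0.05,0,0],"hand": 0.5},
  {"offset": [-0.0003,0.0003,0.0185],"delta_rot": [-0.05,0,0],"hand": 0.5},
  {"offset": [-0.0003,0.0003,0.0185],"delta_rot": [-0.05,0,0],"hand": 0.5},
  {"offset": [-0.0003,0.0003,0.0185],"delta_rot": [-0.05,0,0],"hand": 0.5},
  {"offset": [0,0,0],"delta_rot": [0,0,0],"hand": 0.5},
])

```text
t: 3.37
ee_pos: [0.4626, 0.295, 0.0066]
orientation: [-0.001, 0.425, 0.905, 0.0]
ft_force: [0.2, -0.1, -0.4]
finger_gap: 0.0703
```

```bash
python3 - <<'E'
from h import *
o=ctrl.observe();print(o["ee_pos"],o["ft_force"],o["finger_gap"])
s=eyes.get_image("scene")
crop(s,220,300,330,410,5,"s2.png")
E
```

```text
[0.46257525 0.2949746  0.00663061] [ 0.18235074 -0.08241176 -0.41949308] 0.07028490029220273
```

View pics/s2.png

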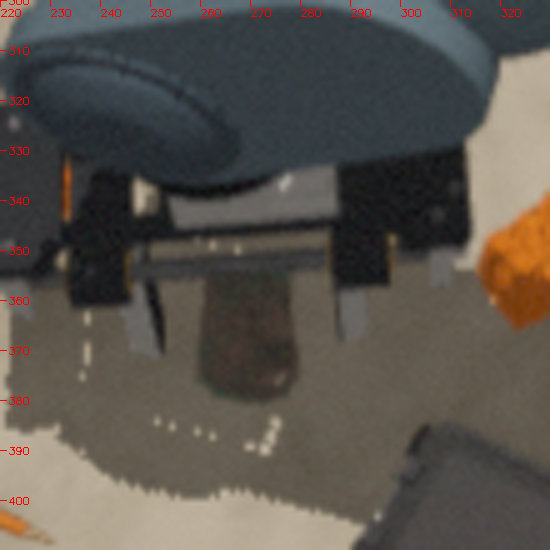

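Call:
carry_out([
  {"offset": [0.005,0,0],"delta_rot": [0,0,0],"hand": 0.5},
  {"offset": [0,0,0],"delta_rot": [0,0,0],"hand": -1},
  {"offset": [0,0,0],"delta_rot": [0,0,0],"hand": -1},
  {"offset": [0,0,0],"delta_rot": [0,0,0],"hand": -1},
  {"offset": [0,0,0],"delta_rot": [0,0,0],"hand": -1},
  {"offset": [0,0,0],"delta_rot": [0,0,0],"hand": -1},
  {"offset": [0,0,0],"delta_rot": [0,0,0],"hand": -1},
])

```text
t: 4.0
ee_pos: [0.4606, 0.3008, 0.0099]
orientation: [0.001, 0.424, 0.906, 0.002]
ft_force: [-1.6, -1.5, 4.2]
finger_gap: 0.0388
```

Call:
carry_out([
  {"offset": [0,0,-0.01],"delta_rot": [0,0,0],"hand": -1},
  {"offset": [0,0,-0.02],"delta_rot": [0,0,0],"hand": -1},
  {"offset": [0,0,-0.03],"delta_rot": [0,0,0],"hand": -1},
  {"offset": [0,0,-0.03],"delta_rot": [0,0,0],"hand": -1},
  {"offset": [0,0,-0.02],"delta_rot": [0,0,0],"hand": -1},
  {"offset": [0,0,-0.01],"delta_rot": [0,0,0],"hand": -1},
  {"offset": [0,0,0],"delta_rot": [0,0,0],"hand": -1},
])

```text
t: 4.58
ee_pos: [0.4617, 0.3011, 0.1324]
orientation: [0.003, 0.424, 0.906, 0.004]
ft_force: [0.3, 0.4, -0.5]
finger_gap: 0.0385
```

```bash
python3 - <<'E'
from h import *
s=eyes.get_image("scene");t=eyes.get_image("top")
crop(t,140,200,260,310,5,"t3.png");crop(s,220,280,330,410,5,"s3.png")
g=cw(0,.079); print(g); plan([g[0],g[1],.13],8,10)
E
```

```text
[0.57700533 0.08563118 0.        ]
tool y now 39.82 p0 [0.4596 0.3002 0.1286]
1 off [-0.024, 0.0001, -0.0001] rot [0.02, -0.01, 3.18]
2 off [-0.0241, 0.0005, -0.0002] rot [0.02, -0.01, 3.18]
3 off [-0.0243, 0.0007, -0.0001] rot [0.03, -0.01, 3.19]
4 off [-0.0244, 0.001, -0.0002] rot [0.02, -0.0, 3.18]
5 off [-0.0246, 0.0012, -0.0001] rot [0.02, -0.01, 3.18]
6 off [-0.0246, 0.0016, -0.0002] rot [0.02, -0.01, 3.18]
7 off [-0.0248, 0.0019, -0.0001] rot [0.03, -0.01, 3.19]
8 off [-0.025, 0.0022, -0.0002] rot [0.02, -0.01, 3.18]
9 off [-0.025, 0.0024, -0.0001] rot [0.02, -0.01, 3.18]
10 off [-0.0252, 0.0028, -0.0001] rot [0.02, -0.01, 3.18]
```

View pics/s3.png

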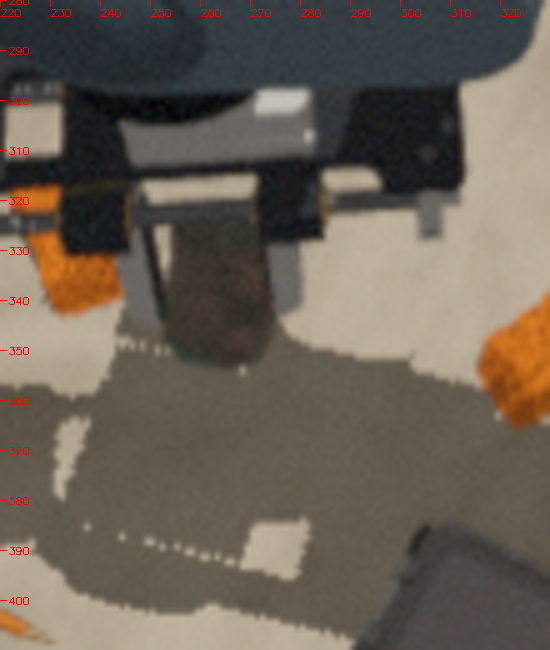

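Call:
carry_out([
  {"offset": [-0.024,0,0],"delta_rot": [0,0,3.2],"hand": -1},
  {"offset": [-0.024,0.0005,0],"delta_rot": [0,0,3.2],"hand": -1},
  {"offset": [-0.0243,0.0007,0],"delta_rot": [0,0,3.2],"hand": -1},
  {"offset": [-0.0245,0.001,0],"delta_rot": [0,0,3.2],"hand": -1},
  {"offset": [-0.0245,0.0012,0],"delta_rot": [0,0,3.2],"hand": -1},
  {"offset": [-0.0246,0.0016,0],"delta_rot": [0,0,3.2],"hand": -1},
  {"offset": [-0.0248,0.0019,0],"delta_rot": [0,0,3.2],"hand": -1},
  {"offset": [-0.025,0.0022,0],"delta_rot": [0,0,3.2],"hand": -1},
])

```text
t: 5.35
ee_pos: [0.56, 0.1324, 0.1266]
orientation: [-0.001, 0.615, 0.788, 0.001]
ft_force: [-0.1, 0.5, -1.6]
finger_gap: 0.039
```

Call:
carry_out([
  {"offset": [-0.025,0.0024,0],"delta_rot": [0,0,3.2],"hand": -1},
  {"offset": [-0.025,0.0028,0],"delta_rot": [0,0,3.2],"hand": -1},
  {"offset": [0,0,0],"delta_rot": [0,0,0],"hand": -1},
  {"offset": [0,0,0],"delta_rot": [0,0,0],"hand": -1},
  {"offset": [0,0,0],"delta_rot": [0,0,0],"hand": -1},
])

```text
t: 5.77
ee_pos: [0.5758, 0.0863, 0.1274]
orientation: [-0.001, 0.657, 0.754, 0.002]
ft_force: [0.2, -0.0, -1.7]
finger_gap: 0.0387
```

```bash
python3 - <<'E'
from h import *
s=eyes.get_image("scene");t=eyes.get_image("top")
crop(t,210,140,380,270,4,"t4.png");crop(s,220,140,370,315,4,"s4.png")
g=cw(0,.079);o=ctrl.observe();print(wc(o["ee_pos"]),o["ft_force"],o["finger_gap"]); plan([g[0],g[1],.06],8,6,True)
E
```

```text
[-0.00067246  0.08039527  0.12813684] [-0.37909789  0.59667765 -1.28445739] 0.03891480054494956
tool y now 7.91 p0 [0.5761 0.0869 0.1281]
1 off [-0.0003, 0.0001, 0.0114] rot [0.02, -0.03, -0.01]
2 off [-0.0002, 0.0001, 0.0113] rot [0.03, -0.03, -0.02]
3 off [-0.0003, 0.0001, 0.0114] rot [0.02, -0.04, -0.01]
4 off [-0.0002, 0.0001, 0.0113] rot [0.03, -0.03, -0.02]
5 off [-0.0003, 0.0001, 0.0114] rot [0.02, -0.03, -0.01]
6 off [-0.0002, 0.0001, 0.0113] rot [0.03, -0.03, -0.02]
```

View pics/s4.png

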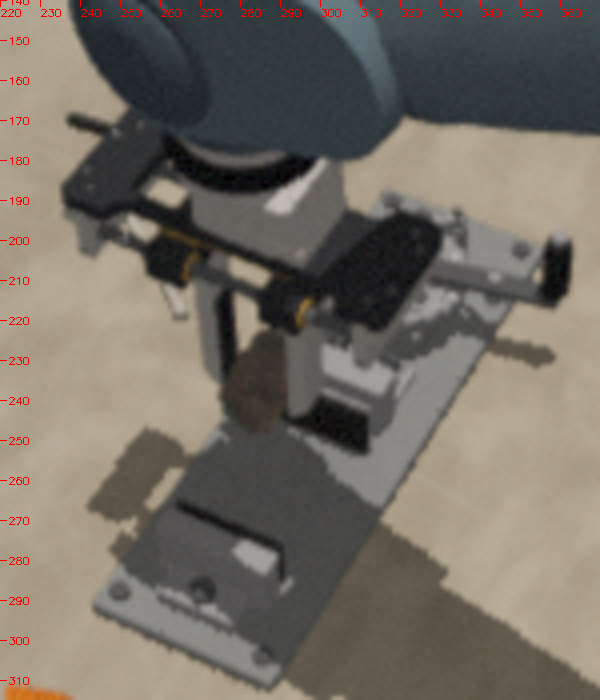

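View pics/t4.png

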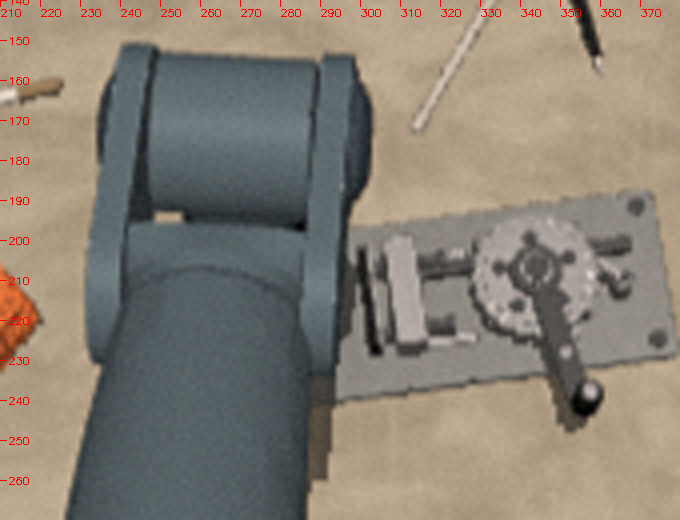

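Call:
carry_out([
  {"offset": [0,0,0.015],"delta_rot": [0,0,0],"hand": -1},
  {"offset": [-0.001,0.0005,0.02],"delta_rot": [0,0,0],"hand": -1},
  {"offset": [0,0,0.02],"delta_rot": [0,0,0],"hand": -1},
  {"offset": [0,0,0.02],"delta_rot": [0,0,0],"hand": -1},
  {"offset": [0,0,0.01],"delta_rot": [0,0,0],"hand": -1},
  {"offset": [0,0,0],"delta_rot": [0,0,0],"hand": -1},
  {"offset": [0,0,0],"delta_rot": [0,0,0],"hand": -1},
])

```text
t: 6.45
ee_pos: [0.5778, 0.0859, 0.0442]
orientation: [0.0, 0.657, 0.754, 0.002]
ft_force: [0.4, 0.5, -0.9]
finger_gap: 0.0386
```

```bash
python3 - <<'E'
from h import *
s=eyes.get_image("scene")
crop(s,230,190,340,320,5,"s5.png")
o=ctrl.observe();print(wc(o["ee_pos"]),o["ft_force"],o["finger_gap"])
E
```

```text
[0.00167922 0.07885855 0.04514372] [-0.64373973  0.23562101 -1.02818534] 0.038712292654638686
```

View pics/s5.png

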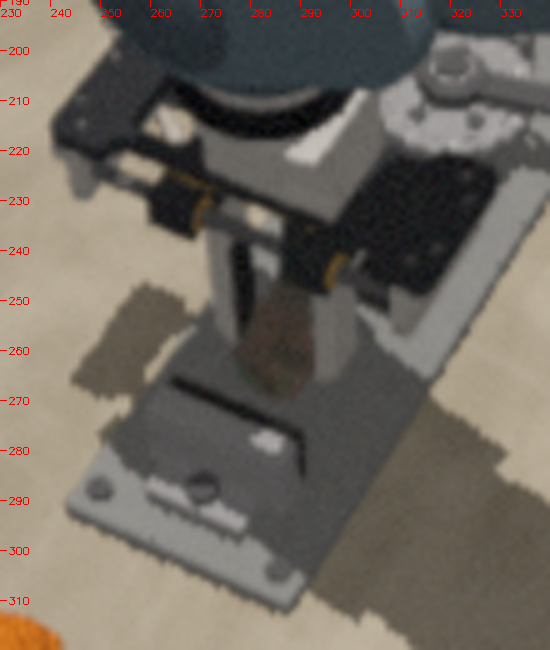

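```bash
python3 - <<'E'
from h import *
print("stop top edge",proj("scene",[cw(.035,.117,.052),cw(-.035,.117,.052)]))
for z in(.037,.05,.06):print(z,wc(atz("scene",(285,269.5),z)))
E
```

```text
stop top edge [[265.30805151 263.99049068]
 [292.84807912 276.10202581]]
0.037 [-0.00541714  0.1012306   0.037     ]
0.05 [-0.01039224  0.10861221  0.05      ]
0.06 [-0.01421924  0.11429038  0.06      ]
```

Call:
carry_out([
  {"offset": [0,0,0.008],"delta_rot": [0,0,0],"hand": -1},
  {"offset": [0,0,0.007],"delta_rot": [0,0,0],"hand": -1},
  {"offset": [0,0,0.004],"delta_rot": [0,0,0],"hand": -1},
  {"offset": [0,0,0.001],"delta_rot": [0,0,0],"hand": -1},
  {"offset": [0,0,0],"delta_rot": [0,0,0],"hand": -1},
])

```text
t: 6.92
ee_pos: [0.5778, 0.0853, 0.0237]
orientation: [0.0, 0.657, 0.754, 0.002]
ft_force: [0.8, 0.4, -1.8]
finger_gap: 0.0387
```

Call:
carry_out([
  {"offset": [0,0,0.001],"delta_rot": [0,0,0],"hand": -1},
  {"offset": [0,0,0],"delta_rot": [0,0,0],"hand": -1},
])

```text
t: 7.08
ee_pos: [0.5783, 0.0853, 0.0233]
orientation: [0.001, 0.657, 0.754, 0.003]
ft_force: [-0.5, -0.8, -0.7]
finger_gap: 0.0385
```

Call:
carry_out([
  {"offset": [0,0,0.001],"delta_rot": [0,0,0],"hand": -1},
  {"offset": [0,0,0],"delta_rot": [0,0,0],"hand": -1},
])

```text
t: 7.25
ee_pos: [0.5782, 0.0854, 0.0222]
orientation: [0.0, 0.657, 0.754, 0.003]
ft_force: [-0.0, -0.3, -1.6]
finger_gap: 0.0387
```

Call:
carry_out([
  {"offset": [0,0,0.001],"delta_rot": [0,0,0],"hand": -1},
  {"offset": [0,0,0],"delta_rot": [0,0,0],"hand": -1},
])

```text
t: 7.42
ee_pos: [0.5783, 0.0854, 0.0219]
orientation: [0.0, 0.657, 0.754, 0.003]
ft_force: [-2.4, 0.6, 3.7]
finger_gap: 0.0384
```

Call:
carry_out([
  {"offset": [0,0,0.001],"delta_rot": [0,0,0],"hand": -1},
  {"offset": [0,0,0],"delta_rot": [0,0,0],"hand": -1},
])

```text
t: 7.58
ee_pos: [0.5784, 0.0854, 0.0219]
orientation: [0.0, 0.657, 0.754, 0.002]
ft_force: [-6.6, -0.2, 11.4]
finger_gap: 0.0389
```

Call:
carry_out([
  {"offset": [0,0,0.001],"delta_rot": [0,0,0],"hand": -1},
  {"offset": [0,0,0],"delta_rot": [0,0,0],"hand": -1},
])

```text
t: 7.75
ee_pos: [0.5784, 0.0854, 0.0218]
orientation: [-0.0, 0.657, 0.754, 0.002]
ft_force: [-9.5, 0.1, 17.2]
finger_gap: 0.0386
```

Call:
carry_out([
  {"offset": [0,0,-0.002],"delta_rot": [0,0,0],"hand": -1},
  {"offset": [0,0,0],"delta_rot": [0,0,0],"hand": -0.1},
  {"offset": [0,0,0],"delta_rot": [0,0,0],"hand": 0.1},
  {"offset": [0,0,0],"delta_rot": [0,0,0],"hand": 0.5},
  {"offset": [0,0,0],"delta_rot": [0,0,0],"hand": 0.5},
  {"offset": [0,0,0],"delta_rot": [0,0,0],"hand": 0.5},
])

```text
t: 8.25
ee_pos: [0.5781, 0.0854, 0.0209]
orientation: [0.0, 0.657, 0.754, 0.002]
ft_force: [-0.5, -0.1, 0.4]
finger_gap: 0.0655
```

Call:
carry_out([
  {"offset": [0,0,-0.01],"delta_rot": [0,0,0],"hand": 0.5},
  {"offset": [0,0,-0.03],"delta_rot": [0,0,0],"hand": 0.5},
  {"offset": [0,0,-0.03],"delta_rot": [0,0,0],"hand": 0.5},
  {"offset": [0,0,-0.03],"delta_rot": [0,0,0],"hand": 0.5},
  {"offset": [0,0,-0.03],"delta_rot": [0,0,0],"hand": 0.5},
])

```text
t: 8.67
ee_pos: [0.5775, 0.085, 0.1533]
orientation: [0.001, 0.657, 0.754, 0.003]
ft_force: [0.2, -0.6, -0.0]
finger_gap: 0.0705
```

Call:
carry_out([
  {"offset": [-0.02,-0.04,-0.01],"delta_rot": [0,0,0],"hand": 0.5},
  {"offset": [-0.02,-0.04,-0.01],"delta_rot": [0,0,0],"hand": 0.5},
  {"offset": [-0.02,-0.04,0],"delta_rot": [0,0,0],"hand": 0.5},
  {"offset": [-0.02,-0.03,0],"delta_rot": [0,0,0],"hand": 0.5},
])

```text
t: 9.0
ee_pos: [0.4475, -0.0089, 0.1696]
orientation: [0.001, 0.657, 0.754, 0.003]
ft_force: [0.1, -0.7, -0.6]
finger_gap: 0.0706
```

```bash
python3 - <<'E'
from h import *
s=eyes.get_image("scene");t=eyes.get_image("top")
crop(t,235,170,390,265,5,"t6.png");crop(s,220,180,370,315,4,"s6.png")
o=ctrl.observe();print(o["ee_pos"],o["ft_force"],o["finger_gap"])
E
```

```text
[ 0.44629557 -0.0101194   0.16867017] [-0.43795097 -0.23006037  0.19108688] 0.07050332601593111
```

View pics/t6.png

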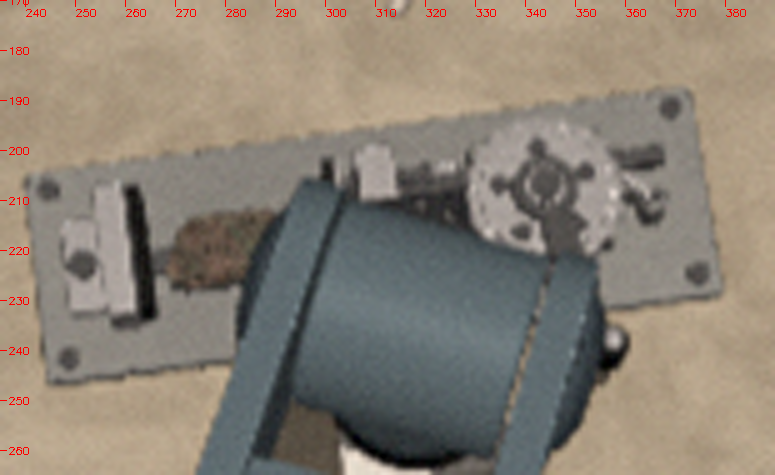

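View pics/s6.png

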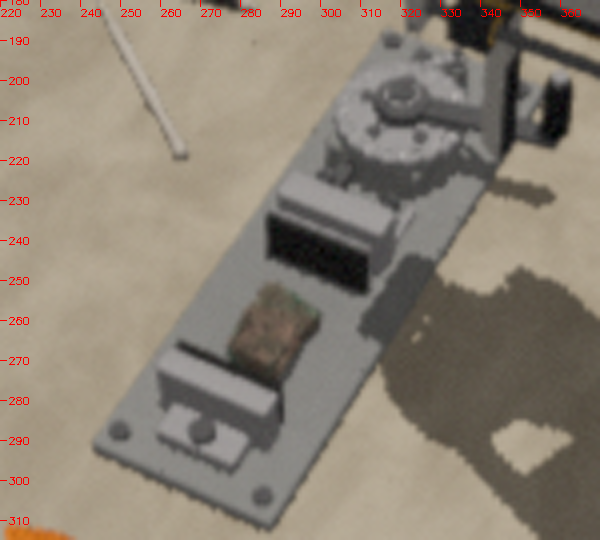

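The ore stands on the bed between the jaws (top 267–290, ~220), with its front end a few mm short of the stop. Next is the lever: I'll turn the tool so its fingers straddle the knob along clamp y.

```bash
python3 - <<'E'
from h import *
k=cw(-.0935,-.107); print(k,proj("top",[[*k[:2],.1065],[*k[:2],.0615]]),proj("scene",[[*k[:2],.1065],[*k[:2],.0615]]))
plan([k[0],k[1],.16],-82,13,True)
E
```

```text
[ 0.51030146 -0.11157137  0.        ] [[356.77223578 239.06734114]
 [355.31485095 242.75379248]] [[361.37249592 200.71454032]
 [360.09149916 213.40474489]]
tool y now 7.61 p0 [ 0.4463 -0.0101  0.1687]
1 off [-0.0084, 0.0038, 0.0007] rot [0.01, -0.02, 6.89]
2 off [-0.0079, 0.0049, 0.0006] rot [0.0, -0.02, 6.9]
3 off [-0.0072, 0.0057, 0.0007] rot [0.01, -0.03, 6.89]
4 off [-0.0065, 0.0065, 0.0007] rot [0.01, -0.02, 6.89]
5 off [-0.0056, 0.0073, 0.0006] rot [0.01, -0.02, 6.9]
6 off [-0.0048, 0.008, 0.0007] rot [0.0, -0.02, 6.89]
7 off [-0.0037, 0.0084, 0.0007] rot [0.01, -0.02, 6.89]
8 off [-0.0027, 0.0088, 0.0007] rot [0.01, -0.03, 6.9]
9 off [-0.0017, 0.0091, 0.0007] rot [0.01, -0.02, 6.89]
10 off [-0.0005, 0.0092, 0.0006] rot [0.0, -0.02, 6.89]
11 off [0.0006, 0.0092, 0.0007] rot [0.01, -0.02, 6.9]
12 off [0.0016, 0.0091, 0.0007] rot [0.01, -0.02, 6.89]
13 off [0.0028, 0.0088, 0.0006] rot [0.01, -0.03, 6.89]
```

Call:
carry_out([
  {"offset": [-0.0084,0.004,0],"delta_rot": [0,0,6.9],"hand": 0.5},
  {"offset": [-0.008,0.005,0],"delta_rot": [0,0,6.9],"hand": 0.5},
  {"offset": [-0.0072,0.0057,0],"delta_rot": [0,0,6.9],"hand": 0.5},
  {"offset": [-0.0065,0.0065,0],"delta_rot": [0,0,6.9],"hand": 0.5},
  {"offset": [-0.0056,0.0073,0],"delta_rot": [0,0,6.9],"hand": 0.5},
  {"offset": [-0.0048,0.008,0],"delta_rot": [0,0,6.9],"hand": 0.5},
  {"offset": [-0.0037,0.0084,0],"delta_rot": [0,0,6.9],"hand": 0.5},
  {"offset": [-0.0027,0.0088,0],"delta_rot": [0,0,6.9],"hand": 0.5},
])

```text
t: 9.77
ee_pos: [0.4901, -0.0709, 0.1691]
orientation: [-0.001, 0.933, 0.361, 0.003]
ft_force: [0.6, 0.2, -0.5]
finger_gap: 0.0705
```

Call:
carry_out([
  {"offset": [-0.0017,0.009,0],"delta_rot": [0,0,6.9],"hand": 0.5},
  {"offset": [-0.0005,0.0092,0],"delta_rot": [0,0,6.9],"hand": 0.5},
  {"offset": [0.0006,0.0092,0],"delta_rot": [0,0,6.9],"hand": 0.5},
  {"offset": [0.0016,0.009,0],"delta_rot": [0,0,6.9],"hand": 0.2},
  {"offset": [0.0028,0.0088,0],"delta_rot": [0,0,6.9],"hand": 0.2},
  {"offset": [0,0,0],"delta_rot": [0,0,0],"hand": 0.2},
  {"offset": [0,0,0],"delta_rot": [0,0,0],"hand": 0.2},
])

```text
t: 10.35
ee_pos: [0.5142, -0.1095, 0.1688]
orientation: [-0.002, 0.997, 0.072, 0.002]
ft_force: [-0.1, 0.4, -0.8]
finger_gap: 0.0565
```

```bash
python3 - <<'E'
from h import *
s=eyes.get_image("scene");t=eyes.get_image("top")
crop(t,235,170,390,265,5,"t7.png");crop(s,230,130,400,315,4,"s7.png")
k=cw(-.0935,-.107);o=ctrl.observe();print(o["ee_pos"],k);plan([k[0],k[1],.068],-82,5,True)
E
```

```text
[ 0.51366723 -0.10911371  0.16858437] [ 0.51030146 -0.11157137  0.        ]
tool y now -81.71 p0 [ 0.5137 -0.1091  0.1686]
1 off [-0.0008, 0.0004, 0.0201] rot [-0.03, -0.05, 0.06]
2 off [-0.0008, 0.0005, 0.0201] rot [-0.04, -0.05, 0.05]
3 off [-0.0008, 0.0004, 0.0201] rot [-0.03, -0.05, 0.06]
4 off [-0.0008, 0.0004, 0.0202] rot [-0.04, -0.06, 0.06]
5 off [-0.0008, 0.0004, 0.0201] rot [-0.03, -0.05, 0.05]
```

View pics/s7.png

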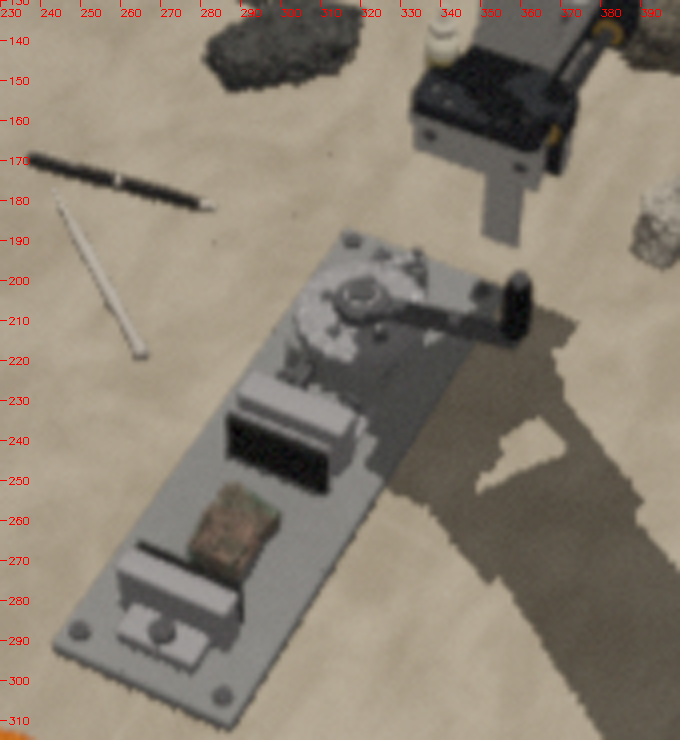

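View pics/t7.png

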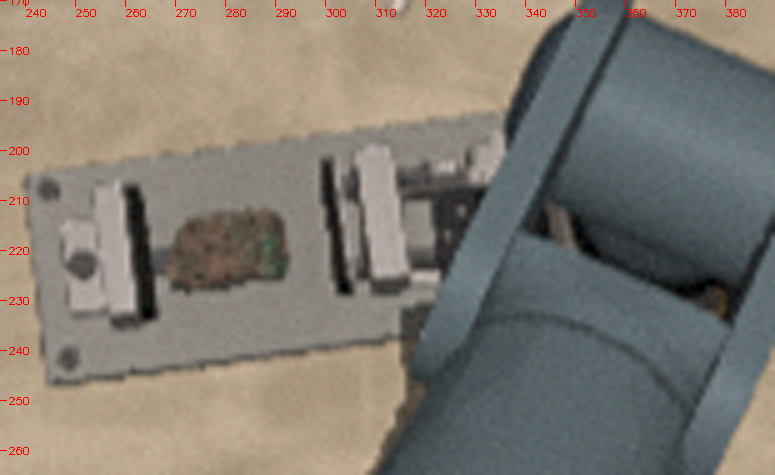

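Call:
carry_out([
  {"offset": [-0.0008,0.0004,0.02],"delta_rot": [0,0,0],"hand": 0.2},
  {"offset": [-0.0008,0.0004,0.02],"delta_rot": [0,0,0],"hand": 0.2},
  {"offset": [-0.0008,0.0004,0.02],"delta_rot": [0,0,0],"hand": 0.2},
  {"offset": [-0.0008,0.0004,0.02],"delta_rot": [0,0,0],"hand": 0.2},
  {"offset": [0,0,0.01],"delta_rot": [0,0,0],"hand": 0.2},
  {"offset": [0,0,0.008],"delta_rot": [0,0,0],"hand": 0.2},
  {"offset": [0,0,0],"delta_rot": [0,0,0],"hand": 0.2},
])

```text
t: 11.03
ee_pos: [0.5102, -0.1107, 0.0692]
orientation: [-0.002, 0.997, 0.071, 0.001]
ft_force: [-0.3, -0.6, 0.4]
finger_gap: 0.0564
```

```bash
python3 - <<'E'
from h import *
s=eyes.get_image("scene");t=eyes.get_image("top")
crop(t,310,180,390,265,6,"t8.png");crop(s,300,130,400,240,6,"s8.png")
k=cw(-.0935,-.107);o=ctrl.observe();print(o["ee_pos"],k,o["ft_force"],o["finger_gap"])
E
```

```text
[ 0.51158104 -0.11142767  0.07120035] [ 0.51030146 -0.11157137  0.        ] [-0.33281453  0.46233481  0.25673709] 0.056333671739106986
```

View pics/s8.png

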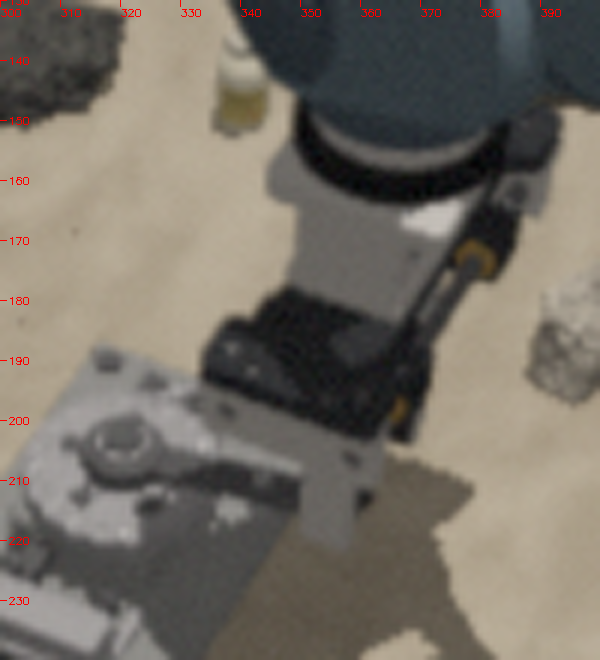

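```bash
python3 - <<'E'
from h import *
o=ctrl.observe();p=np.array(o["ee_pos"]);a=YAW
X=np.array([np.cos(a),np.sin(a),0]);Y=np.array([-np.sin(a),np.cos(a),0])
pts=[p+Y*.028+X*s*.008 for s in(-1,1)]+[p+Y*.0405+X*s*.008 for s in(-1,1)]
print("near finger tip -x,+x inner; outer",proj("scene",pts))
E
```

```text
near finger tip -x,+x inner; outer [[358.00450228 219.81149037]
 [351.77957901 217.39060627]
 [355.75137166 223.49332612]
 [349.49924511 221.04452309]]
```

View pics/t8.png

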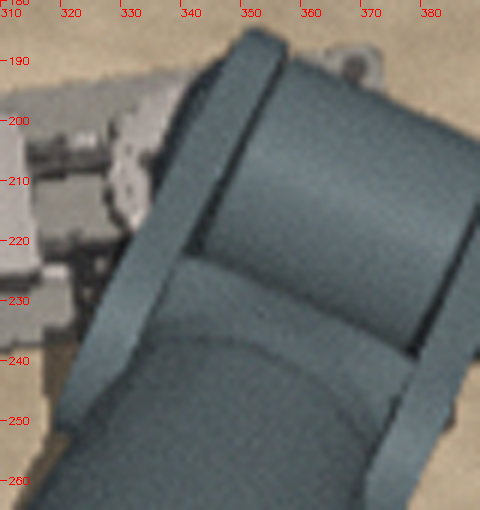

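Call:
carry_out([
  {"offset": [0.0015,0,0.002],"delta_rot": [0,0,0],"hand": 0},
  {"offset": [0,0,0],"delta_rot": [0,0,0],"hand": -1},
  {"offset": [0,0,0],"delta_rot": [0,0,0],"hand": -1},
  {"offset": [0,0,0],"delta_rot": [0,0,0],"hand": -1},
  {"offset": [0,0,0],"delta_rot": [0,0,0],"hand": -1},
  {"offset": [0,0,0],"delta_rot": [0,0,0],"hand": -1},
  {"offset": [0,0,0],"delta_rot": [0,0,0],"hand": -1},
  {"offset": [0,0,0],"delta_rot": [0,0,0],"hand": -1},
])

```text
t: 11.8
ee_pos: [0.5126, -0.1112, 0.0686]
orientation: [-0.001, 0.997, 0.071, 0.002]
ft_force: [-0.1, 0.5, 1.3]
finger_gap: 0.0174
```

```bash
cat >>h.py <<'E'
def st():
    o=ctrl.observe(); c=wc(o["ee_pos"]); d=c[:2]-[0,-.09]; ang=np.arctan2(-d[1],-d[0]); f=np.array(o["ft_force"])
    a=YAW; fc=np.array([f[0]*np.cos(a)+f[1]*np.sin(a),-f[0]*np.sin(a)+f[1]*np.cos(a)])
    tg=np.array([np.sin(ang),-np.cos(ang)]); rd=np.array([-np.cos(ang),-np.sin(ang)])
    print("t",round(o["t"],2),"clamp",c.round(4),"r",np.hypot(*d).round(4),"lever",round(.56+ang,3),"f",f.round(1),"Ftan",(fc@tg).round(2),"Frad",(fc@rd).round(2),"gap",round(o["finger_gap"],4))
E
python3 -c "
from h import *
st()"
```

```text
t 11.8 clamp [-0.0912 -0.1069  0.0686] r 0.0927 lever 0.744 f [-0.1  0.5  1.3] Ftan -0.5 Frad -0.04 gap 0.0174
```

Call:
carry_out([
  {"offset": [-0.0012,-0.0087,0],"delta_rot": [0,0,0],"hand": -1},
  {"offset": [-0.0004,-0.0088,0],"delta_rot": [0,0,0],"hand": -1},
  {"offset": [0.0004,-0.0088,0],"delta_rot": [0,0,0],"hand": -1},
  {"offset": [0.0012,-0.0087,0],"delta_rot": [0,0,0],"hand": -1},
  {"offset": [0.002,-0.0086,0],"delta_rot": [0,0,0],"hand": -1},
  {"offset": [0.0028,-0.0083,0],"delta_rot": [0,0,0],"hand": -1},
  {"offset": [0.0036,-0.008,0],"delta_rot": [0,0,0],"hand": -1},
  {"offset": [0.0043,-0.0077,0],"delta_rot": [0,0,0],"hand": -1},
])

```text
t: 12.47
ee_pos: [0.5163, -0.0423, 0.0688]
orientation: [-0.0, 0.997, 0.071, 0.003]
ft_force: [-0.5, -21.2, -5.7]
finger_gap: 0.0177
```

Call:
carry_out([
  {"offset": [0,0,0],"delta_rot": [0,0,0],"hand": -1},
  {"offset": [0,0,0],"delta_rot": [0,0,0],"hand": -1},
])

```text
t: 12.63
ee_pos: [0.5161, -0.0429, 0.0688]
orientation: [0.0, 0.997, 0.072, 0.002]
ft_force: [2.7, -5.9, -3.3]
finger_gap: 0.0174
```

```bash
python3 -c "
from h import *
st()
crop(eyes.get_image('top'),235,170,390,265,5,'t9.png')"
```

```text
t 12.63 clamp [-0.0782 -0.0398  0.0688] r 0.0929 lever -0.01 f [ 2.7 -5.9 -3.3] Ftan 4.23 Frad -4.94 gap 0.0174
```

View pics/t9.png

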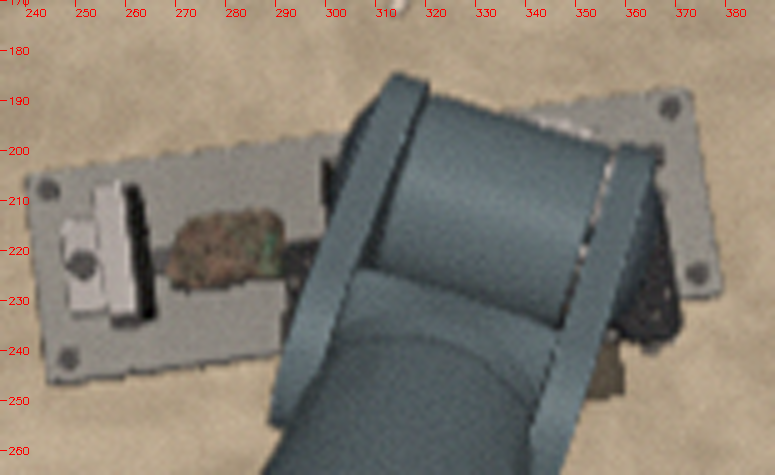

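```bash
cat >>h.py <<'E'
WX=.002
def arc(L0,L1,n):
    L=np.linspace(L0,L1,n+1)-.56
    x=-.095*np.cos(L); y=.095*np.sin(L)
    for i in range(n): print([round(x[i+1]-x[i],4),round(y[i+1]-y[i],4),0])
def st():
    o=ctrl.observe(); c=wc(o["ee_pos"]); d=c[:2]-[WX,-.09]; ang=np.arctan2(-d[1],-d[0]); f=np.array(o["ft_force"])
    a=YAW; fc=np.array([f[0]*np.cos(a)+f[1]*np.sin(a),-f[0]*np.sin(a)+f[1]*np.cos(a)])
    tg=np.array([np.sin(ang),-np.cos(ang)]); rd=np.array([-np.cos(ang),-np.sin(ang)])
    print("t",round(o["t"],2),"clamp",c.round(4),"r",np.hypot(*d).round(4),"lever",round(.56+ang,3),"f",f.round(1),"Ftan",(fc@tg).round(2),"Frad",(fc@rd).round(2),"gap",round(o["finger_gap"],4))
E
python3 -c "
from h import *
st(); arc(0.003,1.06,14)
print(); arc(1.06,.005,10)"
```

```text
t 12.68 clamp [-0.0783 -0.0398  0.0687] r 0.0947 lever 0.001 f [ 3.8 -5.1 -3.9] Ftan 3.1 Frad -5.57 gap 0.0176
[np.float64(-0.0036), np.float64(0.0062), 0]
[np.float64(-0.0031), np.float64(0.0065), 0]
[np.float64(-0.0026), np.float64(0.0067), 0]
[np.float64(-0.0021), np.float64(0.0069), 0]
[np.float64(-0.0015), np.float64(0.007), 0]
[np.float64(-0.001), np.float64(0.0071), 0]
[np.float64(-0.0005), np.float64(0.0072), 0]
[np.float64(0.0001), np.float64(0.0072), 0]
[np.float64(0.0006), np.float64(0.0071), 0]
[np.float64(0.0011), np.float64(0.0071), 0]
[np.float64(0.0017), np.float64(0.007), 0]
[np.float64(0.0022), np.float64(0.0068), 0]
[np.float64(0.0027), np.float64(0.0066), 0]
[np.float64(0.0032), np.float64(0.0064), 0]

[np.float64(-0.0043), np.float64(-0.009), 0]
[np.float64(-0.0034), np.float64(-0.0094), 0]
[np.float64(-0.0023), np.float64(-0.0097), 0]
[np.float64(-0.0013), np.float64(-0.0099), 0]
[np.float64(-0.0003), np.float64(-0.01), 0]
[np.float64(0.0008), np.float64(-0.01), 0]
[np.float64(0.0019), np.float64(-0.0098), 0]
[np.float64(0.0029), np.float64(-0.0096), 0]
[np.float64(0.0039), np.float64(-0.0092), 0]
[np.float64(0.0048), np.float64(-0.0088), 0]
```

Call:
carry_out([
  {"offset": [-0.0036,0.0062,0],"delta_rot": [0,0,0],"hand": -1},
  {"offset": [-0.0031,0.0065,0],"delta_rot": [0,0,0],"hand": -1},
  {"offset": [-0.0026,0.0067,0],"delta_rot": [0,0,0],"hand": -1},
  {"offset": [-0.0021,0.0069,0],"delta_rot": [0,0,0],"hand": -1},
  {"offset": [-0.0015,0.007,0],"delta_rot": [0,0,0],"hand": -1},
  {"offset": [-0.001,0.0071,0],"delta_rot": [0,0,0],"hand": -1},
  {"offset": [-0.0005,0.0072,0],"delta_rot": [0,0,0],"hand": -1},
])

```text
t: 13.27
ee_pos: [0.5083, -0.0917, 0.0687]
orientation: [-0.002, 0.997, 0.071, 0.002]
ft_force: [4.9, 2.0, -1.6]
finger_gap: 0.0176
```

Call:
carry_out([
  {"offset": [0,0.0072,0],"delta_rot": [0,0,0],"hand": -1},
  {"offset": [0.0006,0.0071,0],"delta_rot": [0,0,0],"hand": -1},
  {"offset": [0.0011,0.0071,0],"delta_rot": [0,0,0],"hand": -1},
  {"offset": [0.0017,0.007,0],"delta_rot": [0,0,0],"hand": -1},
  {"offset": [0.0022,0.0068,0],"delta_rot": [0,0,0],"hand": -1},
  {"offset": [0.0027,0.0066,0],"delta_rot": [0,0,0],"hand": -1},
  {"offset": [0.0032,0.0064,0],"delta_rot": [0,0,0],"hand": -1},
  {"offset": [0,0,0],"delta_rot": [0,0,0],"hand": -1},
])

```text
t: 13.93
ee_pos: [0.5269, -0.1388, 0.0686]
orientation: [-0.001, 0.998, 0.07, 0.002]
ft_force: [3.4, 1.8, 3.5]
finger_gap: 0.0175
```

```bash
python3 -c "
from h import *
st()
crop(eyes.get_image('top'),235,170,390,265,5,'t10.png');crop(eyes.get_image('scene'),230,170,380,315,4,'s10.png')"
```

```text
t 13.93 clamp [-0.0808 -0.1362  0.0686] r 0.0949 lever 1.069 f [3.4 1.8 3.5] Ftan 0.61 Frad -3.77 gap 0.0175
```

View pics/t10.png

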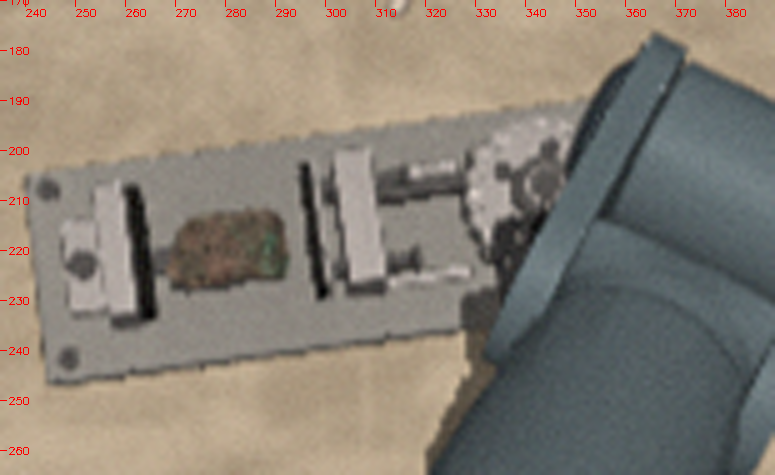

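View pics/s10.png

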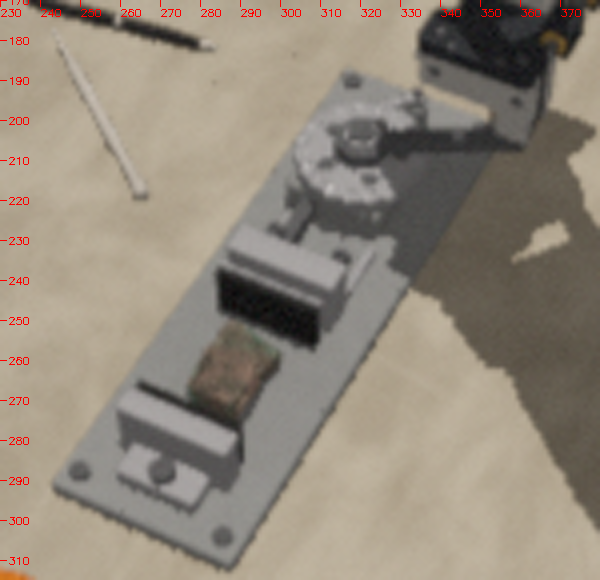

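Call:
carry_out([
  {"offset": [-0.0043,-0.009,0],"delta_rot": [0,0,0],"hand": -1},
  {"offset": [-0.0034,-0.0094,0],"delta_rot": [0,0,0],"hand": -1},
  {"offset": [-0.0023,-0.0097,0],"delta_rot": [0,0,0],"hand": -1},
  {"offset": [-0.0013,-0.0099,0],"delta_rot": [0,0,0],"hand": -1},
  {"offset": [-0.0003,-0.01,0],"delta_rot": [0,0,0],"hand": -1},
  {"offset": [0.0008,-0.01,0],"delta_rot": [0,0,0],"hand": -1},
  {"offset": [0.0019,-0.0098,0],"delta_rot": [0,0,0],"hand": -1},
  {"offset": [0.0029,-0.0096,0],"delta_rot": [0,0,0],"hand": -1},
])

```text
t: 14.7
ee_pos: [0.5099, -0.0614, 0.0687]
orientation: [-0.0, 0.997, 0.071, 0.004]
ft_force: [9.8, -2.6, -5.5]
finger_gap: 0.0175
```

Call:
carry_out([
  {"offset": [0.0039,-0.0092,0],"delta_rot": [0,0,0],"hand": -1},
  {"offset": [0.0048,-0.0088,0],"delta_rot": [0,0,0],"hand": -1},
  {"offset": [0,0,0],"delta_rot": [0,0,0],"hand": -1},
  {"offset": [0,0,0],"delta_rot": [0,0,0],"hand": -1},
])

```text
t: 15.03
ee_pos: [0.5159, -0.043, 0.0687]
orientation: [0.0, 0.997, 0.072, 0.003]
ft_force: [7.8, -3.5, -3.5]
finger_gap: 0.0175
```

```bash
python3 -c "
from h import *
st();arc(.01,.44,6);print();arc(.44,.75,4);print();arc(.75,1.06,4)"
```

```text
t 15.03 clamp [-0.0784 -0.0399  0.0687] r 0.0947 lever 0.003 f [ 7.8 -3.5 -3.5] Ftan 0.03 Frad -8.57 gap 0.0175
[np.float64(-0.0033), np.float64(0.0059), 0]
[np.float64(-0.0029), np.float64(0.0062), 0]
[np.float64(-0.0025), np.float64(0.0063), 0]
[np.float64(-0.002), np.float64(0.0065), 0]
[np.float64(-0.0015), np.float64(0.0066), 0]
[np.float64(-0.0011), np.float64(0.0067), 0]

[np.float64(-0.0006), np.float64(0.0073), 0]
[np.float64(-0.0), np.float64(0.0074), 0]
[np.float64(0.0005), np.float64(0.0073), 0]
[np.float64(0.0011), np.float64(0.0073), 0]

[np.float64(0.0017), np.float64(0.0072), 0]
[np.float64(0.0022), np.float64(0.007), 0]
[np.float64(0.0028), np.float64(0.0068), 0]
[np.float64(0.0033), np.float64(0.0066), 0]
```

Call:
carry_out([
  {"offset": [-0.0023,0.0065,0],"delta_rot": [0,0,0],"hand": -1},
  {"offset": [-0.0029,0.0062,0],"delta_rot": [0,0,0],"hand": -1},
  {"offset": [-0.0025,0.0063,0],"delta_rot": [0,0,0],"hand": -1},
  {"offset": [-0.002,0.0065,0],"delta_rot": [0,0,0],"hand": -1},
  {"offset": [-0.0015,0.0066,0],"delta_rot": [0,0,0],"hand": -1},
  {"offset": [-0.0011,0.0067,0],"delta_rot": [0,0,0],"hand": -1},
  {"offset": [0,0,0],"delta_rot": [0,0,0],"hand": -1},
  {"offset": [0,0,0],"delta_rot": [0,0,0],"hand": -1},
])

```text
t: 15.7
ee_pos: [0.508, -0.0837, 0.0685]
orientation: [-0.001, 0.998, 0.071, 0.001]
ft_force: [-3.1, -1.0, 5.4]
finger_gap: 0.0175
```

```bash
python3 -c "
from h import *
st()"
```

```text
t 15.7 clamp [-0.0919 -0.0791  0.0685] r 0.0945 lever 0.444 f [-3.1 -1.   5.4] Ftan 0.94 Frad 3.11 gap 0.0175
```

Call:
carry_out([
  {"offset": [-0.0006,0.0073,0],"delta_rot": [0,0,0],"hand": -1},
  {"offset": [0,0.0074,0],"delta_rot": [0,0,0],"hand": -1},
  {"offset": [0.0005,0.0073,0],"delta_rot": [0,0,0],"hand": -1},
  {"offset": [0.0011,0.0073,0],"delta_rot": [0,0,0],"hand": -1},
  {"offset": [0,0,0],"delta_rot": [0,0,0],"hand": -1},
  {"offset": [0,0,0],"delta_rot": [0,0,0],"hand": -1},
])

```text
t: 16.2
ee_pos: [0.5132, -0.1126, 0.0685]
orientation: [-0.001, 0.997, 0.071, 0.001]
ft_force: [-2.7, -2.1, 5.7]
finger_gap: 0.0174
```

```bash
python3 -c "
from h import *
st()"
```

```text
t 16.2 clamp [-0.0908 -0.1084  0.0685] r 0.0946 lever 0.756 f [-2.7 -2.1  5.7] Ftan 1.04 Frad 3.26 gap 0.0174
```

Call:
carry_out([
  {"offset": [0.0017,0.0072,0],"delta_rot": [0,0,0],"hand": -1},
  {"offset": [0.0022,0.007,0],"delta_rot": [0,0,0],"hand": -1},
  {"offset": [0.0028,0.0068,0],"delta_rot": [0,0,0],"hand": -1},
  {"offset": [0.0033,0.0066,0],"delta_rot": [0,0,0],"hand": -1},
  {"offset": [0,0,0],"delta_rot": [0,0,0],"hand": -1},
  {"offset": [0,0,0],"delta_rot": [0,0,0],"hand": -1},
])

```text
t: 16.7
ee_pos: [0.5271, -0.1386, 0.0685]
orientation: [-0.001, 0.997, 0.071, 0.001]
ft_force: [-4.3, -2.7, 5.8]
finger_gap: 0.0173
```

```bash
python3 -c "
from h import *
st()
crop(eyes.get_image('top'),235,170,390,265,5,'t11.png');crop(eyes.get_image('scene'),230,170,380,315,4,'s11.png')"
```

```text
t 16.7 clamp [-0.0806 -0.1361  0.0685] r 0.0946 lever 1.069 f [-4.3 -2.7  5.8] Ftan -0.4 Frad 5.04 gap 0.0173
```

View pics/t11.png

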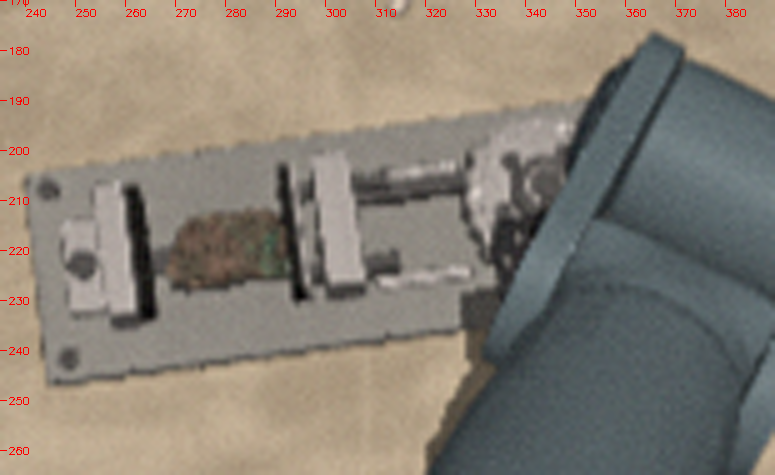

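View pics/s11.png

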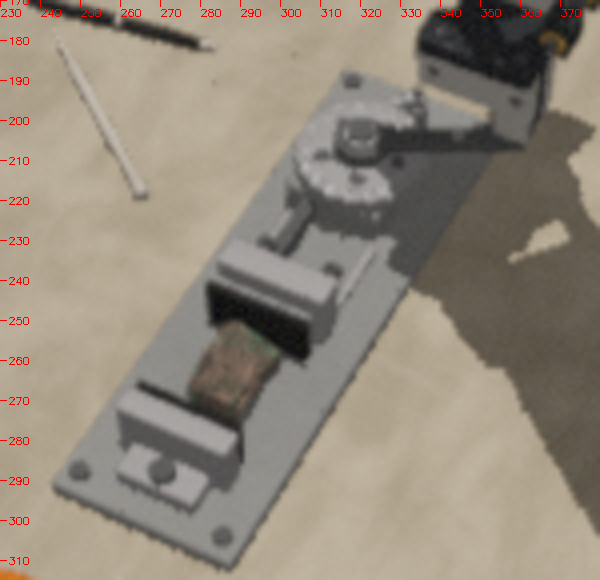

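Call:
carry_out([
  {"offset": [-0.0043,-0.009,0],"delta_rot": [0,0,0],"hand": -1},
  {"offset": [-0.0034,-0.0094,0],"delta_rot": [0,0,0],"hand": -1},
  {"offset": [-0.0023,-0.0097,0],"delta_rot": [0,0,0],"hand": -1},
  {"offset": [-0.0013,-0.0099,0],"delta_rot": [0,0,0],"hand": -1},
  {"offset": [-0.0003,-0.01,0],"delta_rot": [0,0,0],"hand": -1},
  {"offset": [0.0008,-0.01,0],"delta_rot": [0,0,0],"hand": -1},
  {"offset": [0.0019,-0.0098,0],"delta_rot": [0,0,0],"hand": -1},
  {"offset": [0.0029,-0.0096,0],"delta_rot": [0,0,0],"hand": -1},
])

```text
t: 17.47
ee_pos: [0.5102, -0.0611, 0.0686]
orientation: [-0.002, 0.997, 0.071, 0.002]
ft_force: [-0.8, -0.3, 4.3]
finger_gap: 0.0177
```

Call:
carry_out([
  {"offset": [0.0039,-0.0092,0],"delta_rot": [0,0,0],"hand": -1},
  {"offset": [0.0045,-0.0092,0],"delta_rot": [0,0,0],"hand": -1},
  {"offset": [0,0,0],"delta_rot": [0,0,0],"hand": -1},
  {"offset": [0,0,0],"delta_rot": [0,0,0],"hand": -1},
])

```text
t: 17.8
ee_pos: [0.5163, -0.0429, 0.0686]
orientation: [-0.0, 0.997, 0.072, 0.001]
ft_force: [-2.6, -4.6, 4.6]
finger_gap: 0.0176
```

```bash
python3 -c "
from h import *
st()"
```

```text
t 17.8 clamp [-0.078  -0.0398  0.0686] r 0.0944 lever -0.0 f [-2.6 -4.6  4.6] Ftan 5.28 Frad 0.5 gap 0.0176
```

Call:
carry_out([
  {"offset": [-0.0033,0.0062,0],"delta_rot": [0,0,0],"hand": -1},
  {"offset": [-0.0029,0.0062,0],"delta_rot": [0,0,0],"hand": -1},
  {"offset": [-0.0025,0.0063,0],"delta_rot": [0,0,0],"hand": -1},
  {"offset": [-0.002,0.0065,0],"delta_rot": [0,0,0],"hand": -1},
  {"offset": [-0.0015,0.0066,0],"delta_rot": [0,0,0],"hand": -1},
  {"offset": [-0.0011,0.0067,0],"delta_rot": [0,0,0],"hand": -1},
  {"offset": [0,0,0],"delta_rot": [0,0,0],"hand": -1},
  {"offset": [0,0,0],"delta_rot": [0,0,0],"hand": -1},
])

```text
t: 18.47
ee_pos: [0.5081, -0.0829, 0.0685]
orientation: [-0.002, 0.998, 0.071, 0.001]
ft_force: [-4.1, -1.0, 7.3]
finger_gap: 0.0178
```

```bash
python3 -c "
from h import *
st()
crop(eyes.get_image('top'),235,180,335,255,6,'t12.png');st();crop(eyes.get_image('scene'),240,220,320,300,6,'s12.png');st()"
```

```text
t 18.47 clamp [-0.0917 -0.0783  0.0685] r 0.0944 lever 0.435 f [-4.1 -1.   7.3] Ftan 0.96 Frad 4.15 gap 0.0178
t 18.52 clamp [-0.0916 -0.0781  0.0685] r 0.0944 lever 0.434 f [-4.5 -0.1  6. ] Ftan 0.01 Frad 4.48 gap 0.0175
t 18.57 clamp [-0.0916 -0.0781  0.0685] r 0.0944 lever 0.433 f [-3.8 -1.4  7.5] Ftan 1.36 Frad 3.83 gap 0.0177
```

View pics/t12.png

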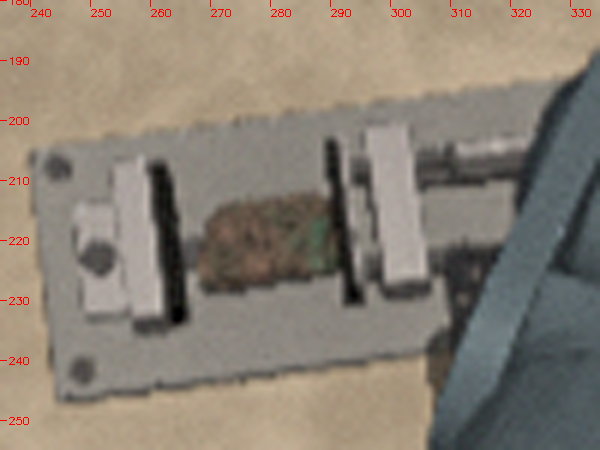

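View pics/s12.png

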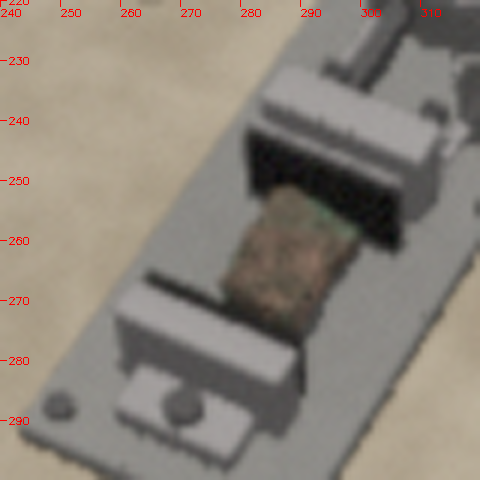

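Call:
carry_out([
  {"offset": [-0.0006,0.0073,0],"delta_rot": [0,0,0],"hand": -1},
  {"offset": [0,0.0074,0],"delta_rot": [0,0,0],"hand": -1},
  {"offset": [0.0005,0.0073,0],"delta_rot": [0,0,0],"hand": -1},
  {"offset": [0.0011,0.0073,0],"delta_rot": [0,0,0],"hand": -1},
  {"offset": [0,0,0],"delta_rot": [0,0,0],"hand": -1},
  {"offset": [0,0,0],"delta_rot": [0,0,0],"hand": -1},
])

```text
t: 19.07
ee_pos: [0.5132, -0.1122, 0.0685]
orientation: [-0.001, 0.997, 0.071, 0.001]
ft_force: [-4.3, -2.5, 7.4]
finger_gap: 0.0175
```

```bash
python3 -c "
from h import *
st()
crop(eyes.get_image('top'),235,180,335,255,6,'t13.png');st();crop(eyes.get_image('scene'),240,220,320,300,6,'s13.png');st()"
```

```text
t 19.07 clamp [-0.0907 -0.1081  0.0685] r 0.0944 lever 0.752 f [-4.3 -2.5  7.4] Ftan 0.98 Frad 4.9 gap 0.0175
t 19.12 clamp [-0.0907 -0.1079  0.0685] r 0.0944 lever 0.751 f [-4.9 -1.8  7.4] Ftan 0.1 Frad 5.25 gap 0.0177
t 19.17 clamp [-0.0907 -0.1079  0.0685] r 0.0944 lever 0.75 f [-4.8 -2.   7.5] Ftan 0.35 Frad 5.19 gap 0.0173
```

View pics/t13.png

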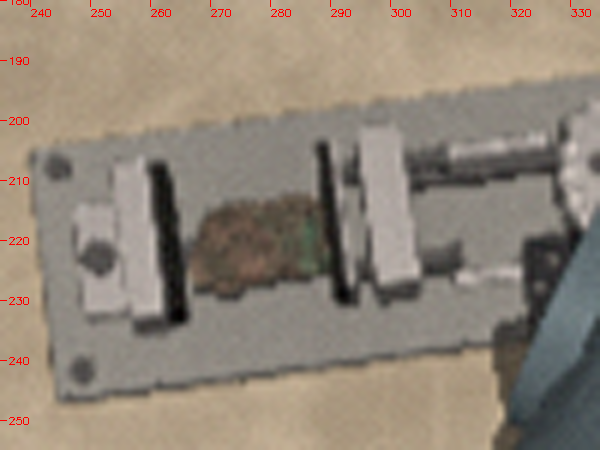

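View pics/s13.png

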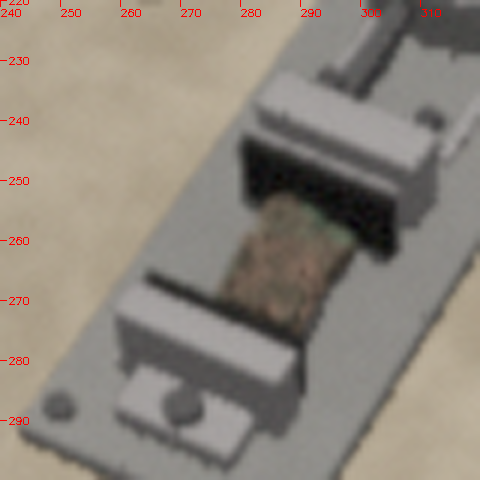

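Call:
carry_out([
  {"offset": [0.0017,0.0072,0],"delta_rot": [0,0,0],"hand": -1},
  {"offset": [0.0022,0.007,0],"delta_rot": [0,0,0],"hand": -1},
  {"offset": [0.0028,0.0068,0],"delta_rot": [0,0,0],"hand": -1},
  {"offset": [0.0033,0.0066,0],"delta_rot": [0,0,0],"hand": -1},
  {"offset": [0,0,0],"delta_rot": [0,0,0],"hand": -1},
  {"offset": [0,0,0],"delta_rot": [0,0,0],"hand": -1},
])

```text
t: 19.67
ee_pos: [0.5273, -0.1387, 0.0686]
orientation: [-0.001, 0.997, 0.071, 0.001]
ft_force: [-4.4, -3.4, 6.2]
finger_gap: 0.0174
```

```bash
python3 -c "
from h import *
st()
crop(eyes.get_image('top'),235,180,335,255,6,'t14.png');st();crop(eyes.get_image('scene'),240,220,320,300,6,'s14.png');st()"
```

```text
t 19.67 clamp [-0.0804 -0.1362  0.0686] r 0.0945 lever 1.071 f [-4.4 -3.4  6.2] Ftan 0.04 Frad 5.51 gap 0.0174
t 19.72 clamp [-0.0805 -0.1361  0.0686] r 0.0945 lever 1.07 f [-4.4 -4.5  7.2] Ftan 0.92 Frad 6.23 gap 0.0175
t 19.77 clamp [-0.0806 -0.136   0.0686] r 0.0945 lever 1.069 f [-5.1 -4.4  6.4] Ftan 0.48 Frad 6.72 gap 0.0176
```

View pics/t14.png

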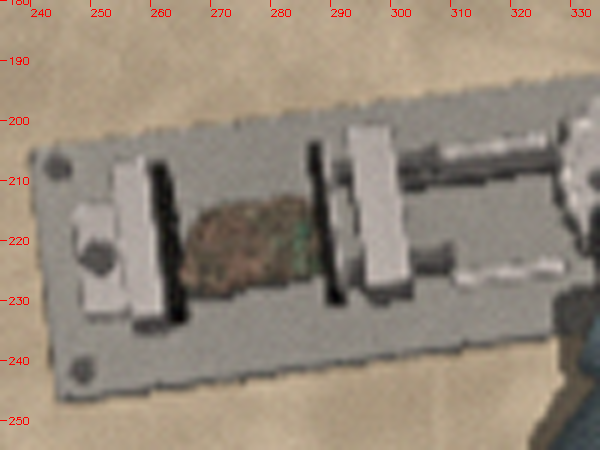

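View pics/s14.png

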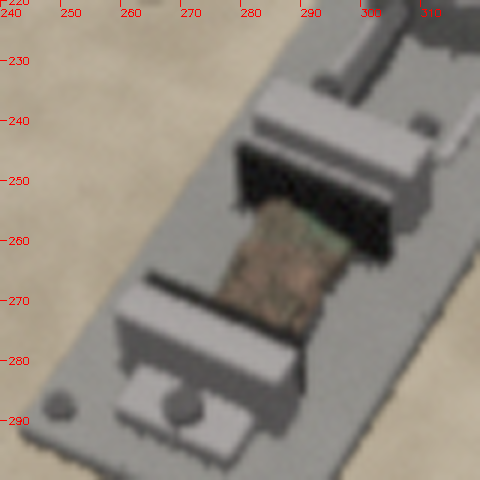

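Call:
carry_out([
  {"offset": [-0.0043,-0.009,0],"delta_rot": [0,0,0],"hand": -1},
  {"offset": [-0.0034,-0.0094,0],"delta_rot": [0,0,0],"hand": -1},
  {"offset": [-0.0023,-0.0097,0],"delta_rot": [0,0,0],"hand": -1},
  {"offset": [-0.0013,-0.0099,0],"delta_rot": [0,0,0],"hand": -1},
  {"offset": [-0.0003,-0.01,0],"delta_rot": [0,0,0],"hand": -1},
  {"offset": [0.0008,-0.01,0],"delta_rot": [0,0,0],"hand": -1},
  {"offset": [0.0019,-0.0098,0],"delta_rot": [0,0,0],"hand": -1},
  {"offset": [0.0029,-0.0096,0],"delta_rot": [0,0,0],"hand": -1},
])

```text
t: 20.43
ee_pos: [0.5103, -0.0611, 0.0686]
orientation: [-0.002, 0.997, 0.071, 0.002]
ft_force: [-1.4, -0.8, 5.8]
finger_gap: 0.0178
```

Call:
carry_out([
  {"offset": [0.0039,-0.0092,0],"delta_rot": [0,0,0],"hand": -1},
  {"offset": [0.0045,-0.0092,0],"delta_rot": [0,0,0],"hand": -1},
  {"offset": [0,0,0],"delta_rot": [0,0,0],"hand": -1},
  {"offset": [0,0,0],"delta_rot": [0,0,0],"hand": -1},
])

```text
t: 20.77
ee_pos: [0.5164, -0.0428, 0.0686]
orientation: [-0.0, 0.997, 0.071, 0.002]
ft_force: [-2.5, -4.1, 5.0]
finger_gap: 0.0176
```

```bash
python3 -c "
from h import *
st()"
```

```text
t 20.77 clamp [-0.0779 -0.0398  0.0686] r 0.0944 lever -0.001 f [-2.5 -4.1  5. ] Ftan 4.73 Frad 0.59 gap 0.0176
```

Call:
carry_out([
  {"offset": [-0.0033,0.0062,0],"delta_rot": [0,0,0],"hand": -1},
  {"offset": [-0.0029,0.0062,0],"delta_rot": [0,0,0],"hand": -1},
  {"offset": [-0.0025,0.0063,0],"delta_rot": [0,0,0],"hand": -1},
  {"offset": [-0.002,0.0065,0],"delta_rot": [0,0,0],"hand": -1},
  {"offset": [-0.0015,0.0066,0],"delta_rot": [0,0,0],"hand": -1},
  {"offset": [-0.0011,0.0067,0],"delta_rot": [0,0,0],"hand": -1},
  {"offset": [0,0,0],"delta_rot": [0,0,0],"hand": -1},
  {"offset": [0,0,0],"delta_rot": [0,0,0],"hand": -1},
])

```text
t: 21.43
ee_pos: [0.5082, -0.0824, 0.0685]
orientation: [-0.002, 0.998, 0.07, 0.001]
ft_force: [-3.3, 0.3, 6.7]
finger_gap: 0.0177
```

```bash
python3 -c "
from h import *
st()
crop(eyes.get_image('top'),235,180,335,255,6,'t15.png');st();crop(eyes.get_image('scene'),240,220,320,300,6,'s15.png');st()"
```

```text
t 21.43 clamp [-0.0915 -0.0778  0.0685] r 0.0943 lever 0.43 f [-3.3  0.3  6.7] Ftan -0.29 Frad 3.27 gap 0.0177
t 21.48 clamp [-0.0915 -0.0777  0.0685] r 0.0943 lever 0.429 f [-4.3  1.5  6.5] Ftan -1.52 Frad 4.27 gap 0.0174
t 21.53 clamp [-0.0915 -0.0776  0.0685] r 0.0943 lever 0.429 f [-2.6  0.5  7.6] Ftan -0.49 Frad 2.6 gap 0.0174
```

View pics/t15.png

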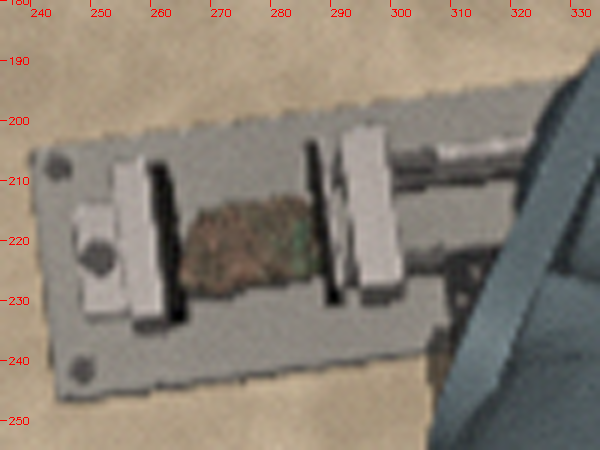

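View pics/s15.png

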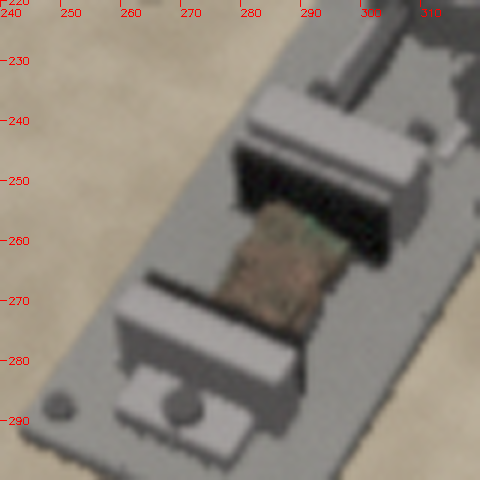

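```bash
cat > meas.py <<'E'
import cv2,numpy as np,sys
# sample 6x crops (origin 235,180) along clamp y axis at several clamp x rows
from h import *
def prof(f,x0=235,y0=180,s=6):
    im=cv2.imread("pics/"+f).astype(np.float32).mean(2)
    ys=np.arange(-.04,.13,.0003); acc=0
    for x in (-.026,-.024,-.022,.024,.027):   # off the ore
        P=np.array([cw(x,y,.052) for y in ys]); uv=proj("top",P)
        acc=acc+cv2.remap(im,((uv[:,0]-x0)*s).astype(np.float32)[None],((uv[:,1]-y0)*s).astype(np.float32)[None],1)[0]
    return ys,acc/5
if __name__=="__main__":
    for f in sys.argv[1:]:
        ys,p=prof(f)
        m=(ys>-.02)&(ys<.06); w=np.clip(95-p,0,None)*m
        i=(w).argmax(); k=abs(ys-ys[i])<.008; pad=(w*ys)[k].sum()/w[k].sum()
        k2=(ys<ys[i]-.008)&(ys>ys[i]-.04); w2=np.clip(p-148,0,None)*k2; car=(w2*ys).sum()/w2.sum()
        w3=np.clip(95-p,0,None)*(ys>.09); stp=(w3*ys).sum()/w3.sum()
        print(f,"pad %.2f mm car %.2f  diff %.2f  stop %.2f"%(pad*1e3,car*1e3,(pad-car)*1e3,stp*1e3))
E
python3 meas.py t12.png t13.png t14.png t15.png
```

```text
t12.png pad 43.99 mm car 18.83  diff 25.16  stop 114.74
t13.png pad 47.98 mm car 22.45  diff 25.53  stop 117.65
t14.png pad 51.66 mm car 26.54  diff 25.12  stop 116.77
t15.png pad 52.50 mm car 29.43  diff 23.06  stop 116.33
```

The pad has bitten at this notch. It moved 0.8 mm while the carriage moved about 3–3.8 mm, and the tangential force changed by about 1.5 N, so clamping is roughly 12–17 N. Now two more clicks.

Call:
carry_out([
  {"offset": [-0.0006,0.0073,0],"delta_rot": [0,0,0],"hand": -1},
  {"offset": [0,0.0074,0],"delta_rot": [0,0,0],"hand": -1},
  {"offset": [0.0005,0.0073,0],"delta_rot": [0,0,0],"hand": -1},
  {"offset": [0.0011,0.0076,0],"delta_rot": [0,0,0],"hand": -1},
  {"offset": [0,0,0],"delta_rot": [0,0,0],"hand": -1},
  {"offset": [0,0,0],"delta_rot": [0,0,0],"hand": -1},
])

```text
t: 22.03
ee_pos: [0.513, -0.1114, 0.0685]
orientation: [-0.002, 0.998, 0.07, 0.001]
ft_force: [-6.1, 1.2, 9.9]
finger_gap: 0.0173
```

```bash
python3 -c "
from h import *
st()
crop(eyes.get_image('top'),235,180,335,255,6,'t16.png');st()"; python3 meas.py t16.png
```

```text
t 22.03 clamp [-0.0908 -0.1072  0.0685] r 0.0944 lever 0.743 f [-6.1  1.2  9.9] Ftan -3.06 Frad 5.4 gap 0.0173
t 22.08 clamp [-0.0908 -0.1071  0.0685] r 0.0944 lever 0.742 f [-5.2  2.6  9.1] Ftan -4.1 Frad 4.08 gap 0.0177
t16.png pad 53.09 mm car 33.34  diff 19.75  stop 116.48
```

View pics/t16.png

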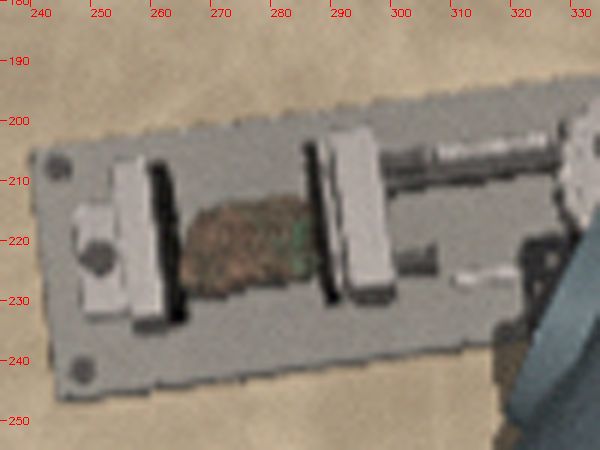

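Call:
carry_out([
  {"offset": [0.0017,0.0074,0],"delta_rot": [0,0,0],"hand": -1},
  {"offset": [0.0022,0.0073,0],"delta_rot": [0,0,0],"hand": -1},
  {"offset": [0.0028,0.0071,0],"delta_rot": [0,0,0],"hand": -1},
  {"offset": [0.0035,0.0072,0],"delta_rot": [0,0,0],"hand": -1},
  {"offset": [0.0003,0.0005,0],"delta_rot": [0,0,0],"hand": -1},
  {"offset": [0,0,0],"delta_rot": [0,0,0],"hand": -1},
])

```text
t: 22.58
ee_pos: [0.5274, -0.1389, 0.0685]
orientation: [-0.003, 0.998, 0.07, 0.0]
ft_force: [-7.0, 2.7, 10.3]
finger_gap: 0.0172
```

```bash
python3 -c "
from h import *
st()
crop(eyes.get_image('top'),235,180,335,255,6,'t17.png');st()"; python3 meas.py t17.png
```

```text
t 22.58 clamp [-0.0804 -0.1364  0.0685] r 0.0946 lever 1.073 f [-7.   2.7 10.3] Ftan -6.42 Frad 3.93 gap 0.0172
t 22.63 clamp [-0.0804 -0.1363  0.0685] r 0.0945 lever 1.072 f [-6.3  1.6  9.9] Ftan -5.12 Frad 4.05 gap 0.0177
t17.png pad 53.73 mm car 37.17  diff 16.56  stop 116.25
```

Call:
carry_out([
  {"offset": [-0.001,-0.0018,0],"delta_rot": [0,0,0],"hand": -1},
  {"offset": [-0.001,-0.002,0],"delta_rot": [0,0,0],"hand": -1},
  {"offset": [-0.001,-0.002,0],"delta_rot": [0,0,0],"hand": -1},
  {"offset": [0,0,0],"delta_rot": [0,0,0],"hand": 0},
  {"offset": [0,0,0],"delta_rot": [0,0,0],"hand": 0.2},
  {"offset": [0,0,0],"delta_rot": [0,0,0],"hand": 0.2},
  {"offset": [0,0,0],"delta_rot": [0,0,0],"hand": 0.2},
  {"offset": [0,0,0],"delta_rot": [0,0,0],"hand": 0.2},
])

```text
t: 23.3
ee_pos: [0.5246, -0.1337, 0.0681]
orientation: [-0.002, 0.997, 0.071, 0.002]
ft_force: [-0.5, -0.2, -0.1]
finger_gap: 0.0472
```

Call:
carry_out([
  {"offset": [0,0,-0.01],"delta_rot": [0,0,0],"hand": 0.2},
  {"offset": [0,0,-0.025],"delta_rot": [0,0,0],"hand": 0.2},
  {"offset": [0,0,-0.03],"delta_rot": [0,0,0],"hand": 0.2},
  {"offset": [0,0,-0.03],"delta_rot": [0,0,0],"hand": 0.2},
  {"offset": [0,0,-0.03],"delta_rot": [0,0,0],"hand": 0.2},
  {"offset": [-0.02,0.03,0],"delta_rot": [0,0,0],"hand": 0.2},
  {"offset": [-0.02,0.04,0],"delta_rot": [0,0,0],"hand": 0.2},
  {"offset": [-0.02,0.04,0],"delta_rot": [0,0,0],"hand": 0.2},
])

```text
t: 23.97
ee_pos: [0.4824, -0.2466, 0.1949]
orientation: [-0.001, 0.997, 0.072, 0.003]
ft_force: [0.7, 0.6, -0.6]
finger_gap: 0.0566
```

Call:
carry_out([
  {"offset": [-0.02,0.03,0],"delta_rot": [0,0,0],"hand": 0.2},
  {"offset": [0,0,0],"delta_rot": [0,0,0],"hand": 0.2},
  {"offset": [0,0,0],"delta_rot": [0,0,0],"hand": 0.2},
  {"offset": [0,0,0],"delta_rot": [0,0,0],"hand": 0.2},
])

```text
t: 24.3
ee_pos: [0.4669, -0.2779, 0.1931]
orientation: [-0.002, 0.997, 0.071, 0.002]
ft_force: [-0.5, 1.2, -0.6]
finger_gap: 0.0568
```

```bash
python3 -c "
from h import *
st()
t=eyes.get_image('top');s=eyes.get_image('scene');crop(t,235,180,335,255,6,'t18.png');cv2.imwrite('pics/s18.png',s);cv2.imwrite('pics/t18f.png',t);crop(s,240,180,370,300,5,'s18c.png')
t0=cv2.imread('pics/top0.png').astype(int)
for n,(x,y) in dict(marble=(420,249),bottle=(433,174),loupe=(443,319),brush=(196,167),brush2=(325,150)).items():
    print(n,abs(t.astype(int)-t0)[y-15:y+15,x-15:x+15].mean().round(1))
"; python3 meas.py t18.png
```

```text
t 24.3 clamp [-0.1596 -0.2657  0.1931] r 0.2387 lever 1.387 f [-0.5  1.2 -0.6] Ftan -1.07 Frad -0.66 gap 0.0568
marble 56.5
bottle 4.3
loupe 7.7
brush 4.2
brush2 4.3
t18.png pad 53.62 mm car 36.63  diff 16.98  stop 117.17
```

View pics/s18.png

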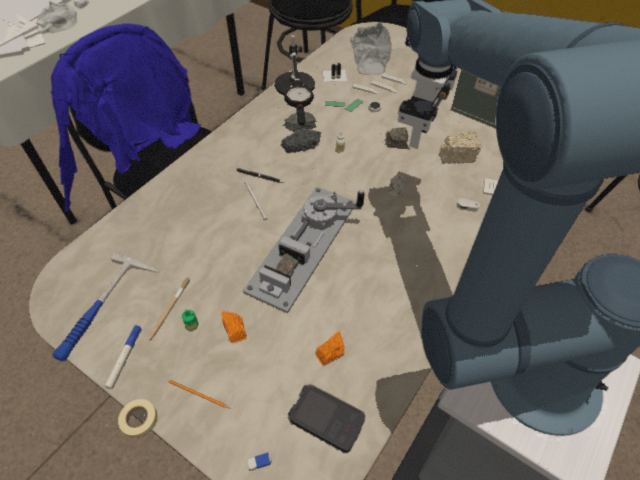

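View pics/t18f.png

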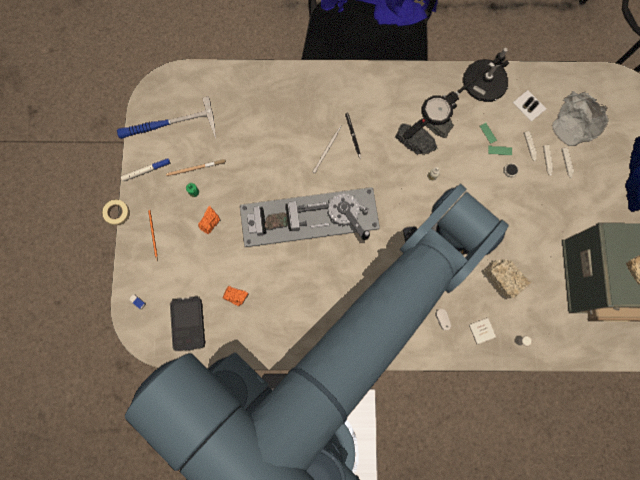

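View pics/s18c.png

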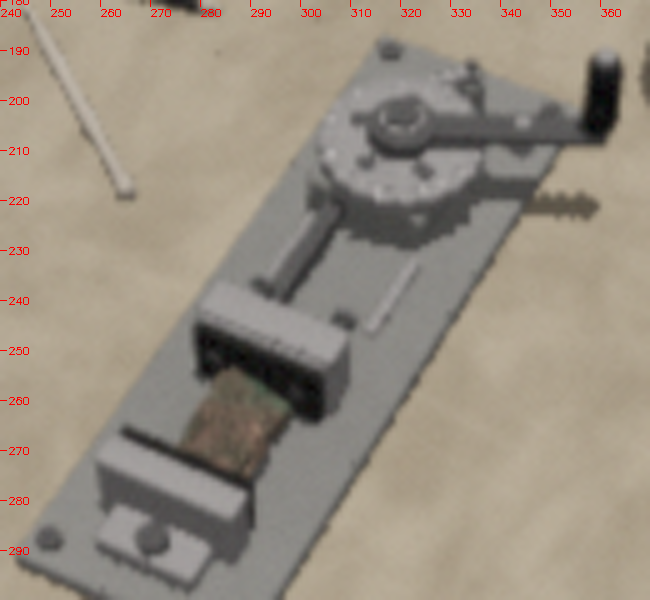

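```bash
python3 -c "
from h import *
print(job.sign_off(), ctrl.observe()['t'])"
```

```text
the job is handed in; nothing more can be done
the job is handed in; nothing more can be done
```

I stood the brown, green-stained ore upright on the bed with its long side from jaw to jaw, clamped it with the lever alone, let go, and handed in at about 24 s.

- **Closing:** I drew the lever through 12 notches in total. The pad bit at notch 10, where its springs squeezed 2–3 mm (about 12–17 N), and I then gave it two more clicks.
- **Hold:** At the end of the last notch, the spring squeeze (about 8.5 mm) and the knob force (about 6 N above the free level) both put the clamping at roughly 50 N. After letting go, the image still showed about 8.3 mm of squeeze, so the ratchet is holding.
- **Release:** The gripper is open and about 19 cm above the table, clear of the clamp, with no load on it.
- **Bystanders:** In the top view, the areas round the bottle, brush and folding loupe look unchanged. That check failed for the marble because the arm hid it. The scene camera shows it in the arm's shadow, where it was at the start.
- **Disagreements:** The two cameras differed by about 4–6 mm on positions, so I averaged them. The sample sits slightly yawed between the jaws.

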